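# Make up a charge for the glaze mill

## Robot

A 7-joint arm with a two-finger parallel gripper is mounted at the origin on the work surface. World frame = base frame: x ahead of the robot, y to its left, z up, the work surface at z = 0. Lengths are in m, angles in rad, forces in N, time in s.
With the tool pointing down it reaches from about 0.425 to 0.875 m from the base axis. Payload 4.7 kg.
Tool frame: the origin (TCP) lies midway between the tips of the shut fingers; the grasp point (between the pads) lies 19 mm behind it (arm.hold_point_z is the z of the grasp point in the tool frame, in m); z points along the fingers, y is the line along which they close (so a half turn about z gives the same grasp; the last joint's range is limited). The gripper opens to 87 mm and grips with 3 to 60 N. Pads are 19 mm wide; open, the fingers measure 117 mm over their backs; the gripper's body (75 mm by 190 mm) begins 51 mm behind the grasp point.
Start: joints at [1.343, 0.321, -0.07, 1.45, 0.023, 1.371, -0.057], TCP at [0.156, -0.631, 0.194] pointing down, gripper open.
Joint ranges: [-2.86, 2.86], [-0.3, 2.09], [-1.38, 1.24], [0.06, 2.45], [-1.56, 4.7], [0.09, 2.05], [-2.69, 2.69]. Speed limits (rad/s): [2.57, 2.57, 3.14, 3.14, 3.14, 3.14, 3.14].

## Interface

Orientations are given as a unit quaternion [x, y, z, w].
In Python, from bench import arm, eyes, hand_in gives the robot as it stands. The module is installed in compiled form; this text tells all that it offers.
- The arm moves only by the tool send_rows, never from a script. Its argument "motion" is a list of rows, each an object with "slide": the shift along the tool's x, y, z as a fraction of full scale, a list of three; "twist": the turn, a rotation vector about the tool's x, y, z as a fraction of full scale, a list of three. A call has 1 to 20 rows; each row shifts and turns the commanded pose from where the row before left it, along the tool's axes as they then stand; what a row does not reach is not made up. Full scale, the value 1, is 50 mm for a shift and 45 degrees for a turn. A row lasts 1/8 s, in which the tool goes at most 62.5 mm and 10.7 degrees, less where a joint would pass 70% of its speed; a pose out of reach is approached as far as the arm can. A call with a number of a shift or a turn outside -1 to 1 is refused whole. A call with a gripper value outside its range is refused whole. "grip" is the opening, from 0 (shut) to 1 (fully open), set as the call begins (left out, the last holds). The fingers move at their own pace and stop on an object; "grip_force" is the grip in N (left out, the last holds). Time passes only in rows, so rows that do not move let the fingers close. It gives the time, the measured TCP pose, the force, the opening and the grip force at its end, in the units of the state.
- arm.read_state(): the state, without advancing time (a new reading comes with each control period).
- eyes.snapshot(name): name is "scene" or "top" or "wrist"; returns the picture (384x512x3 uint8, blue, green, red); there is no depth.
- eyes.calibration(name): a dict with "fovy" (degrees; the focal length in pixels is half the picture's height over the tangent of half this angle, whatever the lens; pixels are square), "cx", "cy" (the principal point, pixels), "origin" and "orientation" of the camera in the world; the wrist camera has in their place "hand_eye" (4x4, takes a point from camera to tool coordinates, whose origin is the TCP and whose axes are the flange's). Camera axes: x right, y up, looking along -z (the intrinsics and any distortion apply to the point x, -y, -z); pixel columns grow to the right and rows downward; lengths in m; the calibration is good to about 2 mm. A picture is of the moment at which its call begins: read the wrist's pose just before it. calibration takes no time and is no camera call.
- hand_in(): hands the job in; it is judged then, once.
The state is a dict: "time": time; "qpos": joint angles; "dq": joint speeds; "joint_torque": joint torques, N m; "position": TCP position; "ee_rot": TCP orientation; "contact_force": force on the tool from outside, world axes, zero at the start; "moment": the same for the moment, N m; "grip_width": finger opening in m; "grip_force": force on a finger pad.
Only numpy, scipy, OpenCV 4.12 (cv2) and the standard library are available. Lean on these libraries where they do the work, as an engineer would, in place of code of your own. Each camera call takes 0.05 s, during which the arm holds its last target. There are 200 camera calls.

## Task

Make up the charge for the glaze mill: stand every grinding bar that lies on the bench upright in the mill jar, and pour grinding cylinders into the hung pan of the spring scale, one scoop after another, until their weight alone drops the pan onto its hard stop. Set each emptied scoop back upright on the bench, and leave the scoop you do not need standing full where it is. Leave the tub and the loose tile alone.

Things in the scene. Friction and masses are not known exactly. Their poses are not given: they have to be found in the camera images.
- pan (a joint): how far the scale's hung pan has sunk, m: 0 empty, 0.030 down on the hard stop. The spring is linear: the pan starts to sink at about 0.5 N and lands on the stop at about 2.9 N, which three cylinders never reach and five always do (four sometimes).
- pan_floor (a point): centre of the inner floor of the spring scale's round steel pan; moves with the pan, about 85 mm above the bench when empty, 55 mm when down. Pan 160 mm wide at the floor, 196 mm at the rim; rim 31 mm above this floor, open above. z up; x points to the scale's upright column (160 mm off, 40 mm wide, 217 mm tall). Its fixed grey base is 300 x 180 x 22 mm.
- jar: fixed white open mill jar, 120 mm outer diameter, 110 mm bore, 115 mm tall, inner floor 6 mm above the bench; origin at the centre of its underside, z up.
- tub: loose white plastic tub, 90 mm wide, 65 mm tall, on the bench; a bystander, to be left alone; origin at the centre of its underside.
- tile_loose: loose decorated clay tile, 110 x 100 x 12 mm, towards the far side of the bench; a bystander, to be left alone; origin at the centre of its underside.
- bar1: plain white ceramic grinding bar, square section 18 x 18 mm, 165 mm long, 120 g, lying on the bench at the start; origin at its centre, x axis along its length (both ends alike). May be absent.
- bar2: plain white ceramic grinding bar, square section 18 x 18 mm, 165 mm long, 120 g, lying on the bench at the start; origin at its centre, x axis along its length (both ends alike). May be absent.
- bar3: plain white ceramic grinding bar, square section 18 x 18 mm, 165 mm long, 120 g, lying on the bench at the start; origin at its centre, x axis along its length (both ends alike). May be absent.
- scoop_a: flat-bottomed aluminium scoop, 88 mm wide, 200 g; origin at the centre of its underside, x to its pouring front, z up. Floor 4 mm thick from x = -53 to +50 mm, then a ramp at 27 degrees up to the lip at x = +85, z = 20 mm; rear and side walls 45 mm tall. Holds three cylinders at the start; pitched front-down by about 80 degrees it lets them all out.
- scoop_a_grip (a point): centre of the upright wooden grip block bridged over the middle of scoop_a: 46 mm long (scoop x), 18 mm thick (y), 40 mm tall; 110 mm straight above the scoop's origin, axes as the scoop's.
- cyl_a1: white ceramic grinding cylinder, 30 mm diameter, 30 mm long, about 70 g, standing in scoop_a at the start; origin at its centre, z along its axis.
- cyl_a2: white ceramic grinding cylinder, 30 mm diameter, 30 mm long, about 70 g, standing in scoop_a at the start; origin at its centre, z along its axis.
- cyl_a3: white ceramic grinding cylinder, 30 mm diameter, 30 mm long, about 70 g, standing in scoop_a at the start; origin at its centre, z along its axis.
- scoop_b: flat-bottomed aluminium scoop, 88 mm wide, 200 g; origin at the centre of its underside, x to its pouring front, z up. Floor 4 mm thick from x = -53 to +50 mm, then a ramp at 27 degrees up to the lip at x = +85, z = 20 mm; rear and side walls 45 mm tall. Holds three cylinders at the start; pitched front-down by about 80 degrees it lets them all out.
- scoop_b_grip (a point): centre of the upright wooden grip block bridged over the middle of scoop_b: 46 mm long (scoop x), 18 mm thick (y), 40 mm tall; 110 mm straight above the scoop's origin, axes as the scoop's.
- cyl_b1: white ceramic grinding cylinder, 30 mm diameter, 30 mm long, about 70 g, standing in scoop_b at the start; origin at its centre, z along its axis.
- cyl_b2: white ceramic grinding cylinder, 30 mm diameter, 30 mm long, about 70 g, standing in scoop_b at the start; origin at its centre, z along its axis.
- cyl_b3: white ceramic grinding cylinder, 30 mm diameter, 30 mm long, about 70 g, standing in scoop_b at the start; origin at its centre, z along its axis.
- scoop_c: flat-bottomed aluminium scoop, 88 mm wide, 200 g; origin at the centre of its underside, x to its pouring front, z up. Floor 4 mm thick from x = -53 to +50 mm, then a ramp at 27 degrees up to the lip at x = +85, z = 20 mm; rear and side walls 45 mm tall. Holds three cylinders at the start; pitched front-down by about 80 degrees it lets them all out.
- scoop_c_grip (a point): centre of the upright wooden grip block bridged over the middle of scoop_c: 46 mm long (scoop x), 18 mm thick (y), 40 mm tall; 110 mm straight above the scoop's origin, axes as the scoop's.
- cyl_c1: white ceramic grinding cylinder, 30 mm diameter, 30 mm long, about 70 g, standing in scoop_c at the start; origin at its centre, z along its axis.
- cyl_c2: white ceramic grinding cylinder, 30 mm diameter, 30 mm long, about 70 g, standing in scoop_c at the start; origin at its centre, z along its axis.
- cyl_c3: white ceramic grinding cylinder, 30 mm diameter, 30 mm long, about 70 g, standing in scoop_c at the start; origin at its centre, z along its axis.
Mind the look-alikes: they are no part of the job. Leave any pink look-alike of the cyl_b1 alone.

How it is judged:
On the way, in this order (a step that is already met when the one before it is completed fails the run):
1. a scoop is tipped over the pan (((angle between scoop_a's own z axis and vertical above 0.7 rad and horizontal distance between scoop_a and pan_floor below 0.25 m) or (angle between scoop_b's own z axis and vertical above 0.7 rad and horizontal distance between scoop_b and pan_floor below 0.25 m) or (angle between scoop_c's own z axis and vertical above 0.7 rad and horizontal distance between scoop_c and pan_floor below 0.25 m))), for 0.1 s.
2. the pan sinks onto its hard stop (value of joint pan above 0.028 m), for 0.3 s.
At the end, for the whole second after the job is handed in: Pan still, sunk 28 mm or more; each bar still in the jar (centre within 55 mm of its axis, 60 to 110 mm above its underside, leaning under 45 degrees); all scoops still, upright (7 degrees) on the bench; one scoop within 50 mm of its start with its three cylinders (value of joint pan above 0.028 m and velocity of joint pan below 0.01 m/s and height (world z) of each of scoop_a, scoop_b, scoop_c below 0.012 m and angle between each of scoop_a, scoop_b, scoop_c's own z axis and vertical below 0.12 rad and linear speed of each of scoop_a, scoop_b, scoop_c below 0.02 m/s and horizontal distance between each of bar1, bar2, bar3 and jar below 0.055 m and z of bar1 in the frame of jar between 0.06 and 0.11 m and (angle between bar1's own x axis and vertical below 0.8 rad or angle between bar1's own x axis and vertical above 2.34 rad) and linear speed of each of bar1, bar2, bar3 below 0.05 m/s and z of bar2 in the frame of jar between 0.06 and 0.11 m and (angle between bar2's own x axis and vertical below 0.8 rad or angle between bar2's own x axis and vertical above 2.34 rad) and z of bar3 in the frame of jar between 0.06 and 0.11 m and (angle between bar3's own x axis and vertical below 0.8 rad or angle between bar3's own x axis and vertical above 2.34 rad) and ((distance of scoop_a from where it was at the start of the episode below 0.05 m and distance between each of cyl_a1, cyl_a2, cyl_a3 and scoop_a below 0.09 m) or (distance of scoop_b from where it was at the start of the episode below 0.05 m and distance between each of cyl_b1, cyl_b2, cyl_b3 and scoop_b below 0.09 m) or (distance of scoop_c from where it was at the start of the episode below 0.05 m and distance between each of cyl_c1, cyl_c2, cyl_c3 and scoop_c below 0.09 m))); the robot touches nothing.
It fails at once if the tub is moved by more than 30 mm (distance of tub from where it was at the start of the episode above 0.03 m).
It fails at once if the loose tile is moved by more than 30 mm (distance of tile_loose from where it was at the start of the episode above 0.03 m).
Of bar1, bar2, bar3 only 1 to 3 are there at a start; the rules pass over those that are not, and their reading is None.
At some moment in a run one of bar1, bar2, bar3 may be knocked a few centimetres aside while the robot is not near it.
It also fails if it takes over 210 s, if anything falls off the work surface, if the arm or the gripper's body presses on something with over 40 N, if the wrist force passes 120 N, or if a joint passes its speed limit or range.

## Working session

There is one attempt and no reset: what is moved stays moved. The work goes in short steps, Python scripts to look and compute and a tool call to move; the robot and the scene stay as the last step left them, time stands still between calls to the robot, and variables do not carry over. Pictures are saved under pics/ and viewed, at most 14 in all, crops included, and the job is handed in when it is done.

Besides the shell and the picture viewer there is one more tool, called after ">>>" as name([rows], argument=value, ...), one row to a line, values as JSON. send_rows: Moves the arm, as the interface text tells. Shift numbers are shares of 50 mm and turn numbers shares of 45 degrees, none past 1 either way. Its arguments: {"type":"object","properties":{"motion":{"type":"array","items":{"type":"object","properties":{"slide":{"type":"array","items":{"type":"number","minimum":-1,"maximum":1}},"twist":{"type":"array","items":{"type":"number","minimum":-1,"maximum":1}}}}},"grip":{"type":"number"},"grip_force":{"type":"number"}},"required":["motion"]}

```bash
mkdir -p pics; ls; cat > h.py <<'E'
import numpy as np,cv2
from scipy.spatial.transform import Rotation as R
from bench import arm,eyes,hand_in
def snap(n,f):
    im=eyes.snapshot(n); cv2.imwrite(f'pics/{f}.png',im); return im
E
python3 - <<'E'
from h import *
print(arm.read_state(), arm.hold_point_z)
for n in("scene","top","wrist"):
    print(n,eyes.calibration(n))
a=snap("scene","s0");b=snap("top","t0")
cv2.imwrite('pics/t0b.png',cv2.resize(b,(800,600),interpolation=2))
cv2.imwrite('pics/s0b.png',cv2.resize(a,(800,600),interpolation=2))
E
```

```text
pics
{'time': 0.0, 'qpos': array([ 1.34308455,  0.32180638, -0.07007086,  1.45165847,  0.02260519,
        1.37078304, -0.05689985]), 'dq': array([-1.13651186e-03,  1.58012618e-03,  5.53777893e-04, -1.67184675e-03,
        9.81852946e-04, -9.63978238e-05, -5.21067242e-04]), 'joint_torque': array([-9.18877267e-04, -4.91292500e+01, -4.04302133e-01, -3.12533355e+01,
       -6.39675278e-02,  4.34120209e-02,  1.57358295e-04]), 'position': array([ 0.15544671, -0.630527  ,  0.19308054]), 'ee_rot': array([ 9.92698250e-01,  1.20620527e-01, -1.65392978e-04, -9.19522607e-04]), 'contact_force': array([ 0.40433207,  0.74762116, -0.11492933]), 'moment': array([ 0.00058142, -0.00851182, -0.02255763]), 'grip_force': 0.0, 'grip_width': 0.08720440256656838} -0.0187
scene {'fovy': 51.582342437157756, 'cx': 257.04148469405766, 'cy': 186.56112744449217, 'origin': array([ 1.00097829, -0.38742131,  0.97742261]), 'orientation': array([0.24620368, 0.10995967, 0.38692502, 0.8818059 ])}
top {'fovy': 42.37013324103392, 'cx': 255.21992625825652, 'cy': 201.02089454707138, 'origin': array([ 0.45911359, -0.04070472,  1.28325061]), 'orientation': array([-0.04453003,  0.03103076,  0.71135103, -0.7007381 ])}
wrist {'fovy': 63.49093153467039, 'cx': 259.3036048044693, 'cy': 193.96941078671273, 'hand_eye': array([[ 1.81283728e-04,  9.70223551e-01,  2.42211123e-01,
         6.61291401e-02],
       [ 9.99999983e-01, -1.83291366e-04, -1.42442880e-05,
        -3.13548258e-04],
       [ 3.05750640e-05,  2.42211122e-01, -9.70223568e-01,
        -1.90175407e-01],
       [ 0.00000000e+00,  0.00000000e+00,  0.00000000e+00,
         1.00000000e+00]])}
```

View pics/t0b.png

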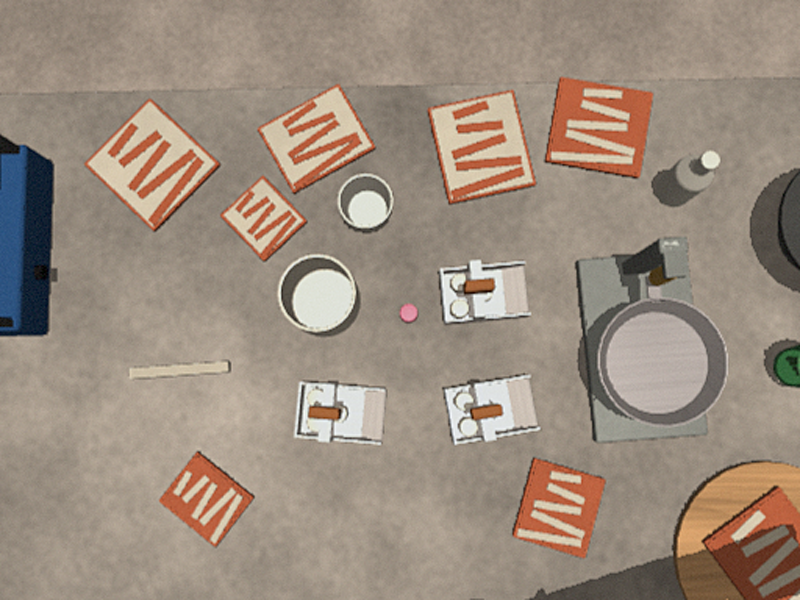

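View pics/s0b.png

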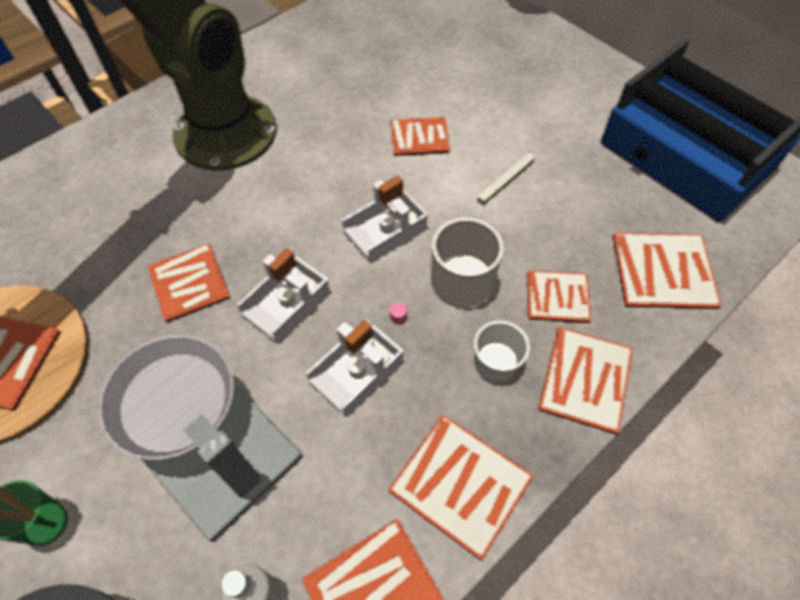

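The top view shows one plain bar at (180,370), the jar at (317,293) and the tub at (365,203). There are three scoops: A?(480,287), B?(487,412), C?(325,413). The scale pan is at (662,362) and a pink decoy at (408,313). The strips on the tiles are printed. Next I measure positions by ray casting.

```bash
cat >> h.py <<'E'
def ray(n,uv):
    c=eyes.calibration(n); f=192/np.tan(np.radians(c['fovy'])/2)
    d=np.array([(uv[0]-c['cx'])/f,-(uv[1]-c['cy'])/f,-1.])
    if n=='wrist':
        s=arm.read_state(); Rt=R.from_quat(s['ee_rot']).as_matrix(); H=c['hand_eye']
        return s['position']+Rt@H[:3,3], Rt@H[:3,:3]@d
    return c['origin'], R.from_quat(c['orientation']).as_matrix()@d
def hit(n,uv,z):
    o,d=ray(n,uv); return (o+d*(z-o[2])/d[2])
def blobs(m,amin):
    cs,_=cv2.findContours(m.astype(np.uint8),cv2.RETR_EXTERNAL,cv2.CHAIN_APPROX_NONE)
    return [c for c in cs if cv2.contourArea(c)>amin]
def rects(n,m,z,amin):
    "min-area rectangles of blobs, in the plane z: centre, long side dir (deg), sides"
    out=[]
    for c in blobs(m,amin):
        P=np.array([hit(n,p[0],z)[:2] for p in c]).astype(np.float32)
        (cx,cy),(w,h),a=cv2.minAreaRect(P)
        if w<h: w,h,a=h,w,a+90
        out.append((np.round([cx,cy,w,h],4),round((a+90)%180-90,1),c.reshape(-1,2).mean(0).round(0)))
    return out
E
python3 - <<'E'
from h import *
b=cv2.imread('pics/t0.png'); hsv=cv2.cvtColor(b,cv2.COLOR_BGR2HSV)
H,S,V=hsv[...,0],hsv[...,1],hsv[...,2]
print('hsv bar',hsv[236,115],'grip',hsv[183,307],hsv[263,311],'pan',hsv[230,420],'jar',hsv[188,205],'bench',hsv[250,180],'scoopfloor',hsv[270,330])
m=(H<14)&(S>150)&(V<190)
print('orange');[print(r) for r in rects('top',m,0.130,40)]
m=(V>150)&(S>25)&(S<90)&(H>12)&(H<40)
print('cream');[print(r) for r in rects('top',m,0.018,100)]
m=(V>170)&(S<25)
print('white');[print(r) for r in rects('top',m,0.045,300)]
# circles by hand-read points, 800x600 px
s=0.64
for nm,(x,y,r),z in(('jar',(317,294,39),.115),('pan',(662,361,65),.116),('tub',(365,202,27),.065)):
    c=hit('top',(x*s,y*s),z);e=hit('top',((x+r)*s,y*s),z);print(nm,c.round(3),'rad',np.linalg.norm(c-e).round(3))
for p in((582,260),(708,435),(597,440)): print('base corner',hit('top',(p[0]*s,p[1]*s),.022).round(3))
print('column',hit('top',(673*s,243*s),.217).round(3))
E
```

```text
hsv bar [ 18  48 202] grip [ 12 161 165] [ 12 161 170] pan [ 11  28 191] jar [ 33  10 224] bench [ 16  42 176] scoopfloor [ 15  30 204]
orangeTraceback (most recent call last):
  File "<stdin>", line 6, in <module>
  File "h.py", line 22, in rects
    P=np.array([hit(n,p[0],z)[:2] for p in c]).astype(np.float32)
                ~~~^^^^^^^^^^
  File "h.py", line 14, in hit
    o,d=ray(n,uv); return (o+d*(z-o[2])/d[2])
        ~~~^^^^^^
  File "h.py", line 7, in ray
    c=eyes.calibration(n); f=192/np.tan(np.radians(c['fovy'])/2)
ValueError: time passes only in moves, steps and waits
```

```bash
python3 - <<'E'
s=open('h.py').read()
s=s.replace("def ray(n,uv):\n    c=eyes.calibration(n);","import functools\ncal=functools.cache(eyes.calibration)\nstate=functools.cache(arm.read_state)\ndef ray(n,uv):\n    c=cal(n);").replace("s=arm.read_state();","s=state();")
open('h.py','w').write(s)
E
python3 - <<'E'
from h import *
b=cv2.imread('pics/t0.png'); hsv=cv2.cvtColor(b,cv2.COLOR_BGR2HSV)
H,S,V=hsv[...,0].astype(int),hsv[...,1],hsv[...,2]
m=(H<14)&(S>140)&(V<200)
print('orange');[print(r) for r in rects('top',m,0.130,40)]
m=(V>190)&(S>25)&(S<90)&(H>12)&(H<40)
print('cream');[print(r) for r in rects('top',m,0.018,100)]
m=(V>190)&(S<30)
print('white');[print(r) for r in rects('top',m,0.045,300)]
s=0.64
for nm,(x,y,r),z in(('jar',(317,294,39),.115),('pan',(662,361,65),.116),('tub',(365,202,27),.065)):
    c=hit('top',(x*s,y*s),z);e=hit('top',((x+r)*s,y*s),z);print(nm,c.round(3),'rad',np.linalg.norm(c-e).round(3))
for p in((582,260),(708,435),(597,440)): print('base corner',hit('top',(p[0]*s,p[1]*s),.022).round(3))
print('column',hit('top',(673*s,243*s),.217).round(3))
E
```

```text
orange
(array([ 0.2319, -0.5461,  0.1386,  0.1342]), -55.5, array([489., 355.]))
(array([ 0.2975, -0.2472,  0.1166,  0.1089]), -17.0, array([355., 331.]))
(array([0.316 , 0.2677, 0.1072, 0.0904]), 51.6, array([136., 323.]))
(array([0.4394, 0.093 , 0.0442, 0.0161]), 89.2, array([207., 264.]))
(array([ 0.4369, -0.1457,  0.0443,  0.0161]), -80.6, array([311., 263.]))
(array([ 0.6237, -0.1393,  0.0423,  0.019 ]), 89.0, array([306., 183.]))
(array([0.7344, 0.1858, 0.0996, 0.0893]), 43.1, array([168., 140.]))
(array([ 0.8136, -0.1583,  0.097 ,  0.0116]), -84.6, array([312., 104.]))
(array([ 0.8403, -0.1448,  0.0834,  0.0124]), -72.2, array([306.,  93.]))
(array([ 0.8712, -0.1465,  0.069 ,  0.0118]), -84.7, array([306.,  81.]))
(array([0.8816, 0.1121, 0.0734, 0.0089]), -68.2, array([199.,  79.]))
(array([ 0.8983, -0.1329,  0.0526,  0.0118]), -72.2, array([300.,  70.]))
(array([0.8973, 0.1312, 0.0572, 0.0084]), -54.4, array([191.,  73.]))
(array([0.8222, 0.3584, 0.1551, 0.1438]), 45.9, array([ 97., 105.]))
(array([ 0.8399, -0.1482,  0.1539,  0.136 ]), 11.5, array([310., 104.]))
(array([0.858
[... 1246 characters left out ...]
76,  0.0404]), 9.6, array([295., 268.]))
(array([0.437 , 0.0478, 0.0788, 0.0749]), -5.2, array([229., 265.]))
(array([0.4391, 0.1197, 0.0911, 0.0577]), -5.5, array([200., 263.]))
(array([ 0.4407, -0.1872,  0.0911,  0.09  ]), 8.9, array([326., 264.]))
(array([0.6173, 0.1047, 0.0986, 0.0967]), 89.1, array([207., 192.]))
(array([ 0.6336, -0.1802,  0.0965,  0.0886]), 4.6, array([320., 182.]))
(array([0.781 , 0.035 , 0.0893, 0.0864]), -45.3, array([233., 128.]))
jar [0.618 0.105 0.115] rad 0.06
pan [ 0.508 -0.412  0.116] rad 0.097
tub [0.772 0.034 0.065] rad 0.043
base corner [ 0.679 -0.32   0.022]
base corner [ 0.392 -0.509  0.022]
base corner [ 0.387 -0.332  0.022]
column [ 0.667 -0.404  0.217]
```

```bash
cat >> h.py <<'E'
HP=np.array([0,0,-0.0187])
def ori(xdeg,pitch=0):
    "tool down, tool x at world angle xdeg, then turned by pitch deg about tool y"
    c,s=np.cos(np.radians(xdeg)),np.sin(np.radians(xdeg))
    return np.array([[c,s,0],[s,-c,0],[0,0,-1.]])@R.from_euler('y',pitch,degrees=True).as_matrix()
def tcp(g,Rm): return np.array(g)-Rm@HP          # grasp point -> TCP
def rows(poses,p=None,Rm=None):
    "poses: list of (TCP pos, R, nrows). prints rows; rounding fed back"
    s=state(); p=s['position'] if p is None else p; Rm=R.from_quat(s['ee_rot']).as_matrix() if Rm is None else Rm
    out=[]
    for q,Q,n in poses:
        p0,R0=p.copy(),Rm.copy(); w=R.from_matrix(R0.T@Q).as_rotvec()
        for i in range(1,n+1):
            pi=p0+(q-p0)*i/n; Ri=R0@R.from_rotvec(w*i/n).as_matrix()
            sl=np.round(Rm.T@(pi-p)/.05,2)+0.; tw=np.round(R.from_matrix(Rm.T@Ri).as_rotvec()/(np.pi/4),2)+0.
            out.append((sl,tw)); p=p+Rm@sl*.05; Rm=Rm@R.from_rotvec(tw*np.pi/4).as_matrix()
            if np.linalg.norm(tw)>.237 or np.linalg.norm(sl)>1.2 or abs(sl).max()>1: print('FAST',i,sl,tw)
    for sl,tw in out: print('{"slide":%s,"twist":%s},'%(sl.tolist(),tw.tolist()))
    return p,Rm
def where():
    s=state(); Rm=R.from_quat(s['ee_rot']).as_matrix()
    print('t %.2f'%s['time'],'grasp',(s['position']+Rm@HP).round(4),'x@%.1f'%np.degrees(np.arctan2(Rm[1,0],Rm[0,0])),'z',Rm[:,2].round(3),'q',s['qpos'].round(2),'F',s['contact_force'].round(1),'w %.4f gf %.1f'%(s['grip_width'],s['grip_force']))
def pour(L,th,hd=-90):
    "grasp pose with the lip at L, scoop heading hd, pitched th deg"
    t=np.radians(th); f=.085*np.cos(t)-.09*np.sin(t); u=-.085*np.sin(t)-.09*np.cos(t)
    h=np.radians(hd); g=np.array(L)-np.array([f*np.cos(h),f*np.sin(h),u]); Rm=ori(hd+180,th)
    return tcp(g,Rm),Rm
E
python3 - <<'E'
from h import *
where()
L=[.508,-.372,.147+.06]
s=state()
rows([(np.array([.3,-.5,.33]),ori(45),5),(pour(L,0)[0],ori(90),7)])
E
```

```text
t 0.10 grasp [ 0.1555 -0.6306  0.2119] x@13.9 z [-0.     0.002 -1.   ] q [ 1.34  0.32 -0.07  1.45  0.02  1.37 -0.06] F [-0.2  0.4 -0.1] w 0.0867 gf 0.0
{"slide":[0.69, -0.37, -0.55],"twist":[0.0, 0.0, -0.14]},
{"slide":[0.72, -0.29, -0.54],"twist":[0.0, 0.0, -0.14]},
{"slide":[0.75, -0.21, -0.55],"twist":[0.0, 0.0, -0.14]},
{"slide":[0.77, -0.13, -0.55],"twist":[0.0, 0.0, -0.13]},
{"slide":[0.78, -0.05, -0.54],"twist":[0.0, 0.0, -0.14]},
{"slide":[0.85, -0.01, 0.15],"twist":[0.0, 0.0, -0.14]},
{"slide":[0.85, 0.08, 0.15],"twist":[0.0, 0.0, -0.15]},
{"slide":[0.83, 0.18, 0.14],"twist":[0.0, 0.0, -0.14]},
{"slide":[0.8, 0.27, 0.15],"twist":[0.0, 0.0, -0.14]},
{"slide":[0.77, 0.36, 0.15],"twist":[0.0, 0.0, -0.15]},
{"slide":[0.73, 0.45, 0.15],"twist":[0.0, 0.0, -0.14]},
{"slide":[0.67, 0.52, 0.15],"twist":[0.0, 0.0, -0.14]},
```

>>> send_rows([
  {"slide": [0.69,-0.37,-0.55],"twist": [0,0,-0.14]},
  {"slide": [0.72,-0.29,-0.54],"twist": [0,0,-0.14]},
  {"slide": [0.75,-0.21,-0.55],"twist": [0,0,-0.14]},
  {"slide": [0.77,-0.13,-0.55],"twist": [0,0,-0.13]},
  {"slide": [0.78,-0.05,-0.54],"twist": [0,0,-0.14]},
  {"slide": [0.85,-0.01,0.15],"twist": [0,0,-0.14]},
  {"slide": [0.85,0.08,0.15],"twist": [0,0,-0.15]},
  {"slide": [0.83,0.18,0.14],"twist": [0,0,-0.14]},
  {"slide": [0.8,0.27,0.15],"twist": [0,0,-0.14]},
  {"slide": [0.77,0.36,0.15],"twist": [0,0,-0.15]},
  {"slide": [0.73,0.45,0.15],"twist": [0,0,-0.14]},
  {"slide": [0.67,0.52,0.15],"twist": [0,0,-0.14]},
  {},
  {},
])

```text
invalid input at $.motion[12]: expected keys slide, twist
```

```bash
python3 - <<'E'
from h import *
where()
L=[.508,-.372,.147+.06]
rows([(*pour(L,t),2) for t in range(10,81,10)])
E
```

```text
t 0.10 grasp [ 0.1555 -0.6306  0.2119] x@13.9 z [-0.     0.002 -1.   ] q [ 1.34  0.32 -0.07  1.45  0.02  1.37 -0.06] F [-0.2  0.4 -0.1] w 0.0867 gf 0.0
FAST 1 [ 4.21 -2.36 -0.98] [ 0.07  0.09 -0.84]
FAST 2 [ 4.84  0.7  -0.61] [ 0.07  0.1  -0.85]
{"slide":[4.21, -2.36, -0.98],"twist":[0.07, 0.09, -0.84]},
{"slide":[4.84, 0.7, -0.61],"twist":[0.07, 0.1, -0.85]},
{"slide":[-0.13, 0.0, -0.14],"twist":[0.0, 0.11, 0.0]},
{"slide":[-0.13, 0.0, -0.14],"twist":[0.0, 0.11, 0.0]},
{"slide":[-0.14, 0.0, -0.14],"twist":[0.0, 0.11, 0.0]},
{"slide":[-0.12, 0.0, -0.15],"twist":[0.0, 0.11, 0.0]},
{"slide":[-0.14, 0.0, -0.13],"twist":[0.0, 0.11, 0.0]},
{"slide":[-0.12, 0.0, -0.15],"twist":[0.0, 0.12, 0.0]},
{"slide":[-0.14, 0.0, -0.14],"twist":[0.0, 0.11, 0.0]},
{"slide":[-0.12, 0.0, -0.15],"twist":[0.0, 0.11, 0.0]},
{"slide":[-0.14, 0.0, -0.13],"twist":[0.0, 0.11, 0.0]},
{"slide":[-0.12, 0.0, -0.15],"twist":[0.0, 0.11, 0.0]},
{"slide":[-0.14, 0.0, -0.14],"twist":[0.0, 0.11, 0.0]},
{"slide":[-0.12, 0.0, -0.15],"twist":[0.0, 0.11, 0.0]},
{"slide":[-0.14, 0.0, -0.13],"twist":[0.0, 0.11, 0.0]},
{"slide":[-0.12, 0.0, -0.15],"twist":[0.0, 0.11, 0.0]},
```

>>> send_rows([
  {"slide": [0.69,-0.37,-0.55],"twist": [0,0,-0.14]},
  {"slide": [0.72,-0.29,-0.54],"twist": [0,0,-0.14]},
  {"slide": [0.75,-0.21,-0.55],"twist": [0,0,-0.14]},
  {"slide": [0.77,-0.13,-0.55],"twist": [0,0,-0.13]},
  {"slide": [0.78,-0.05,-0.54],"twist": [0,0,-0.14]},
  {"slide": [0.85,-0.01,0.15],"twist": [0,0,-0.14]},
  {"slide": [0.85,0.08,0.15],"twist": [0,0,-0.15]},
  {"slide": [0.83,0.18,0.14],"twist": [0,0,-0.14]},
  {"slide": [0.8,0.27,0.15],"twist": [0,0,-0.14]},
  {"slide": [0.77,0.36,0.15],"twist": [0,0,-0.15]},
  {"slide": [0.73,0.45,0.15],"twist": [0,0,-0.14]},
  {"slide": [0.67,0.52,0.15],"twist": [0,0,-0.14]},
  {"slide": [0,0,0],"twist": [0,0,0]},
])

```text
time: 1.72
position: [0.51, -0.2818, 0.2764]
ee_rot: [0.704, 0.71, 0.001, -0.002]
contact_force: [-0.3, 0.8, -0.4]
grip_width: 0.0875
grip_force: 0.0
```

```bash
python3 -c "
from h import *
where()
L=[.508,-.372,.147+.06]
print(pour(L,0)[0])"
```

```text
t 1.73 grasp [ 0.51   -0.2819  0.2951] x@90.4 z [-0.002  0.004 -1.   ] q [ 0.9   0.19 -0.51  1.48  0.09  1.51  0.4 ] F [-0.3  0.8 -0.4] w 0.0875 gf 0.0
[ 0.508  -0.287   0.2783]
```

>>> send_rows([
  {"slide": [-0.26,0,-0.28],"twist": [0,0.22,0]},
  {"slide": [-0.26,0,-0.29],"twist": [0,0.22,0]},
  {"slide": [-0.26,0,-0.28],"twist": [0,0.23,0]},
  {"slide": [-0.26,0,-0.29],"twist": [0,0.22,0]},
  {"slide": [-0.26,0,-0.28],"twist": [0,0.22,0]},
  {"slide": [-0.26,0,-0.29],"twist": [0,0.22,0]},
  {"slide": [-0.26,0,-0.28],"twist": [0,0.22,0]},
  {"slide": [-0.26,0,-0.29],"twist": [0,0.22,0]},
  {"slide": [0,0,0],"twist": [0,0,0]},
  {"slide": [0,0,0],"twist": [0,0,0]},
])

```text
time: 2.98
position: [0.5029, -0.3845, 0.294]
ee_rot: [0.634, 0.579, 0.396, -0.327]
contact_force: [0.6, 0.2, 1.9]
grip_width: 0.0873
grip_force: 0.0
```

```bash
python3 -c "
from h import *
where()
L=[.508,-.372,.147+.06]
p,Q=pour(L,80);print(p+Q@HP)"
```

```text
t 2.98 grasp [ 0.5006 -0.4008  0.3029] x@88.0 z [ 0.123  0.872 -0.473] q [ 1.44  1.18 -1.38  0.83  0.08  2.05  0.17] F [0.6 0.2 1.9] w 0.0873 gf 0.0
[ 0.508      -0.4458726   0.30633699]
```

```bash
python3 - <<'E'
from h import *
import itertools
from scipy.optimize import least_squares
s=state()
D=[([1.34308455,0.32180638,-0.07007086,1.45165847,0.02260519,1.37078304,-0.05689985],[.15544671,-.630527,.19308054],[9.92698250e-01,1.20620527e-01,-1.65392978e-04,-9.19522607e-04]),
([.9,.19,-.51,1.48,.09,1.51,.4],[.51,-.2818,.2764],[.704,.71,.001,-.002]),(s['qpos'],s['position'],s['ee_rot'])]
E=lambda a,v:R.from_euler(a,v)
best=[]
for sg in itertools.product([1,-1],repeat=7):
    e=0;
    rs=[]
    for q,p,o in D:
        M=R.identity()
        for a,sn,v in zip('zyzyzyz',sg,q): M=M*E(a,sn*v)
        rs.append(M.inv()*R.from_quat(o))
    e=sum((rs[0].inv()*x).magnitude() for x in rs[1:])
    best.append((e,sg,rs[0].as_rotvec().round(2)))
best.sort(key=lambda t:t[0])
for b in best[:4]: print(b)
print(repr(s['qpos']),s['position'],s['ee_rot'])
E
```

```text
(0.011484933793825838, (-1, 1, -1, 1, -1, 1, -1), array([-0.  ,  0.  ,  1.57]))
(0.26707500219469416, (-1, 1, -1, 1, 1, 1, -1), array([ 0.03, -0.04,  1.56]))
(0.5858216005266927, (-1, 1, -1, -1, 1, -1, -1), array([-0.53, -0.47,  1.52]))
(0.7420923680696077, (-1, 1, -1, -1, -1, -1, -1), array([-0.49, -0.51,  1.51]))
array([ 1.43959191,  1.18254394, -1.38227479,  0.83117085,  0.07921178,
        2.0522128 ,  0.16760595]) [ 0.50291215 -0.38446341  0.29401683] [ 0.63358051  0.57884722  0.39566581 -0.3270477 ]
```

```bash
cat >> h.py <<'E'
import json
def log():
    s=state(); open('log','a').write(json.dumps([list(map(float,s[k])) for k in('qpos','position','ee_rot')])+'\n')
E
python3 - <<'E'
from h import *
log()
rows([(tcp([.55,-.25,.36],ori(90)),ori(90),8)])
E
```

```text
{"slide":[0.27, 0.08, 0.25],"twist":[0.02, -0.17, -0.01]},
{"slide":[0.29, 0.09, 0.22],"twist":[0.01, -0.17, -0.02]},
{"slide":[0.32, 0.1, 0.17],"twist":[0.02, -0.17, -0.01]},
{"slide":[0.34, 0.1, 0.12],"twist":[0.02, -0.17, -0.01]},
{"slide":[0.35, 0.1, 0.08],"twist":[0.01, -0.17, -0.01]},
{"slide":[0.36, 0.11, 0.03],"twist":[0.02, -0.18, -0.02]},
{"slide":[0.36, 0.11, -0.03],"twist":[0.01, -0.17, -0.01]},
{"slide":[0.35, 0.12, -0.07],"twist":[0.02, -0.17, -0.01]},
```

>>> send_rows([
  {"slide": [0.27,0.08,0.25],"twist": [0.02,-0.17,-0.01]},
  {"slide": [0.29,0.09,0.22],"twist": [0.01,-0.17,-0.02]},
  {"slide": [0.32,0.1,0.17],"twist": [0.02,-0.17,-0.01]},
  {"slide": [0.34,0.1,0.12],"twist": [0.02,-0.17,-0.01]},
])

```text
time: 3.48
position: [0.5278, -0.3144, 0.3212]
ee_rot: [0.695, 0.67, 0.201, -0.168]
contact_force: [-0.1, 1.1, 0.5]
grip_width: 0.0869
grip_force: 0.0
```

```bash
python3 -c "
from h import *
log();where()"
```

```text
t 3.48 grasp [ 0.5268 -0.3238  0.3373] x@88.5 z [ 0.054  0.502 -0.863] q [ 1.43  0.82 -1.38  1.09  0.28  1.86  0.17] F [-0.1  1.1  0.5] w 0.0869 gf 0.0
```

>>> send_rows([
  {"slide": [0.35,0.1,0.08],"twist": [0.01,-0.17,-0.01]},
  {"slide": [0.36,0.11,0.03],"twist": [0.02,-0.18,-0.02]},
  {"slide": [0.36,0.11,-0.03],"twist": [0.01,-0.17,-0.01]},
  {"slide": [0.35,0.12,-0.07],"twist": [0.02,-0.17,-0.01]},
  {"slide": [0,0,0],"twist": [0,0,0]},
])

```text
time: 4.1
position: [0.5522, -0.2393, 0.3461]
ee_rot: [0.702, 0.712, -0.004, 0.006]
contact_force: [0.1, -0.7, 0.0]
grip_width: 0.087
grip_force: 0.0
```

```bash
python3 - <<'E'
from h import *
log();where()
D=[json.loads(l) for l in open('log')]+[[[1.34308455,0.32180638,-0.07007086,1.45165847,0.02260519,1.37078304,-0.05689985],[.15544671,-.630527,.19308054],0]]
A=[];B=[]
for q,p,_ in D:
    a=np.array(q)*[-1,1,-1,1,-1,1,-1]; M=lambda k:R.from_euler('zyzyzyz'[:k],0*a[:k]) if 0 else __import__('functools').reduce(lambda x,y:x*y,[R.from_euler(c,v) for c,v in zip('zyzyzyz'[:k],a[:k])]).as_matrix()
    cols=[[0,0,1],M(2)[:,0],M(2)[:,2],M(4)[:,0],M(4)[:,2],M(6)[:,0],M(6)[:,2]]
    A.append(np.array(cols).T);B.append(p)
A=np.vstack(A);B=np.hstack(B)
x,r,k,sv=np.linalg.lstsq(A,B,rcond=1e-3)
print(x.round(4),np.abs(A@x-B).max().round(4),k,sv.round(3))
E
```

```text
t 4.10 grasp [ 0.5522 -0.2391  0.3648] x@90.8 z [ 0.003 -0.013 -1.   ] q [ 1.29  0.48 -1.37  1.29  0.49  1.73  0.04] F [ 0.1 -0.7  0. ] w 0.0870 gf 0.0
[0.2681 0.0354 0.4588 0.022  0.5184 0.0318 0.3752] 0.024 7 [3.816 3.049 1.888 0.627 0.356 0.232 0.07 ]
```

```bash
cat > kin.py <<'E'
from h import *
SG=np.array([-1,1,-1,1,-1,1,-1]); 
def Ms(q):
    M=np.eye(3); out=[M]
    for c,v in zip('zyzyzyz',np.array(q)*SG): M=M@R.from_euler(c,v).as_matrix(); out.append(M)
    return out
def cols(q):
    m=Ms(q); return np.array([[0,0,1],m[1][:,1],*m[2].T,*m[4].T,m[6][:,0],m[6][:,1],m[6][:,2]]).T
W=np.array([1,.1,.1,.1,1,.1,.1,1,.1,.1,1])
def fit():
    D=[json.loads(l) for l in open('log')]
    D.append([[1.34308455,0.32180638,-0.07007086,1.45165847,0.02260519,1.37078304,-0.05689985],[.15544671,-.630527,.19308054],0])
    A=np.vstack([cols(d[0]) for d in D]);B=np.hstack([d[1] for d in D])
    lam=1e-3
    x=W*np.linalg.lstsq(np.vstack([A*W,lam*np.eye(11)]),np.r_[B,np.zeros(11)],rcond=None)[0]
    return x,np.abs(A@x-B).max()
E
python3 -c "
from kin import *
x,e=fit();print(x.round(4),e)"
```

```text
[ 2.495e-01 -7.800e-03  0.000e+00 -7.800e-03  4.677e-01  0.000e+00
 -1.060e-02  5.131e-01  0.000e+00 -4.000e-04  3.970e-01] 3.3246394346986285e-06
```

```bash
cat >> kin.py <<'E'
X=fit()[0]
LO=np.array([-2.86,-.3,-1.38,.06,-1.56,.09,-2.69]);HI=np.array([2.86,2.09,1.24,2.45,4.7,2.05,2.69])
TZ=R.from_euler('z',np.pi/2).as_matrix()
def fk(q): return cols(q)@X, Ms(q)[7]@TZ
def jac(q):
    p,Rm=fk(q); J=np.zeros((6,7))
    for i in range(7):
        d=np.zeros(7);d[i]=1e-6; p2,R2=fk(q+d)
        J[:3,i]=(p2-p)/1e-6; J[3:,i]=R.from_matrix(R2@Rm.T).as_rotvec()/1e-6
    return J
def ik(q,p,Rm,it=12,lam=.02):
    q=np.array(q,float)
    for _ in range(it):
        a,b=fk(q); e=np.r_[p-a,R.from_matrix(Rm@b.T).as_rotvec()]
        J=jac(q); dq=J.T@np.linalg.solve(J@J.T+lam**2*np.eye(6),e)
        q=np.clip(q+np.clip(dq,-.2,.2),LO,HI)
    a,b=fk(q); return q,np.linalg.norm(p-a),np.degrees(R.from_matrix(Rm@b.T).magnitude())
E
python3 - <<'E'
from kin import *
q0=np.array([.9,.19,-.51,1.48,.09,1.51,.4])
q=q0
for t in range(0,81,10):
    q,e,a=ik(q,*pour([.508,-.372,.207],t)); 
    if t in(40,60,80): print(t,q.round(2),round(e,3),round(a,1))
C=np.array([.508,-.412])
for hd in range(-180,180,20):
  for fl in (0,180):
    h=np.radians(hd); L=np.r_[C-.04*np.array([np.cos(h),np.sin(h)]),.15]
    def ps(t):
        p,Q=pour(L,t,hd); return p,Q@R.from_euler('z',fl,degrees=True).as_matrix()
    for s in range(3):
        q=np.array([q0,[.7,.2,0,1.5,0,1.4,0],[.7,.5,.5,1.3,0,1.4,0]][s])
        # reach start by turning in steps
        q,e,a=ik(q,*ps(0),it=60)
        if e>.01 or a>3: continue
        for t in range(5,81,5):
            q,e,a=ik(q,*ps(t))
            if e>.01 or a>4: break
        if t>=55: print(hd,fl,s,t,q.round(2),round(e,3),round(a,1))
E
```

```text
40 [ 1.07  0.68 -0.45  0.93 -0.29  2.02  0.57] 0.0 0.0
60 [ 1.13  1.03 -0.66  0.56 -0.37  2.05  0.4 ] 0.093 13.5
80 [ 1.05  1.42 -0.81  0.08 -0.61  2.05  0.05] 0.193 29.2
-180 0 0 75 [ 0.79  0.14  0.47  2.23 -1.56  1.21  0.74] 0.031 4.8
-180 0 1 75 [ 0.81  0.13  0.44  2.23 -1.56  1.2   0.74] 0.03 4.7
-180 0 2 75 [ 0.59  0.15  0.68  2.24 -1.56  1.24  0.74] 0.036 5.6
-160 0 0 80 [ 1.24  0.44  0.06  1.91 -1.41  1.52  0.78] 0.0 0.0
-160 0 1 80 [ 1.2   0.44  0.11  1.91 -1.42  1.54  0.78] 0.0 0.0
-160 0 2 80 [ 1.02  0.45  0.32  1.92 -1.48  1.61  0.79] 0.0 0.0
-140 0 0 80 [ 1.44  0.68 -0.26  1.53 -1.09  1.67  0.65] 0.0 0.0
-140 0 1 80 [ 1.32  0.66 -0.09  1.54 -1.16  1.73  0.68] 0.0 0.0
-140 0 2 80 [ 1.16  0.66  0.12  1.55 -1.25  1.81  0.72] 0.0 0.0
-120 0 0 80 [ 1.41  0.94 -0.46  1.13 -0.82  1.89  0.51] 0.0 0.0
-120 0 1 80 [ 1.26  0.9  -0.18  1.14 -0.99  1.97  0.59] 0.0 0.0
-120 0 2 80 [ 1.13  0.89  0.05  1.15 -1.11  2.05  0.65] 0.0 0.0
-100 0 0 65 [ 1.23  0.98 -0.53  0.83 -0.52  2.05  0.47] 0.012 1.8
-100 0 1 60 [ 1.07  0.87 -0.19  0.89 -0.67  2.05  0.6 ] 0.013 1.9
-100 0 2 55 [ 0.93  0.79
[... 1233 characters left out ...]
.   -0.61  2.45  1.99  1.04 -0.96] 0.016 1.3
140 0 0 60 [ 0.62 -0.26 -0.03  2.33  1.19  0.09 -2.69] 0.001 7.6
140 0 1 60 [ 0.59 -0.27 -0.    2.33  1.21  0.1  -2.69] 0.001 8.6
140 0 2 60 [ 0.56 -0.27  0.03  2.33  1.23  0.11 -2.69] 0.001 9.4
140 180 0 60 [ 1.07 -0.27 -0.43  2.31 -0.66  0.09  2.12] 0.022 3.2
140 180 1 60 [ 1.08 -0.27 -0.43  2.31 -0.71  0.09  2.16] 0.021 3.1
140 180 2 60 [ 1.01 -0.27 -0.38  2.32 -0.21  0.09  1.67] 0.024 3.5
160 0 0 60 [-0.1  -0.3   0.88  2.29 -0.85  0.23 -0.27] 0.04 4.8
160 0 1 60 [-0.09 -0.3   0.88  2.29 -0.88  0.24 -0.25] 0.037 4.4
160 0 2 55 [-0.19 -0.3   0.92  2.21 -0.34  0.29 -0.8 ] 0.032 4.1
160 180 2 55 [ 1.25 -0.16 -0.36  2.17 -1.18  0.52  2.69] 0.0 16.9
```

```bash
cat >> kin.py <<'E'
def sim(q,wps,v=True):
    "follow (p,R,n) straight, report"
    for p,Q,n in wps:
        a,b=fk(q); w=R.from_matrix(b.T@Q).as_rotvec(); e=g=0
        for i in range(1,n+1):
            q,e,g=ik(q,a+(p-a)*i/n,b@R.from_rotvec(w*i/n).as_matrix(),it=4)
        if v: print(q.round(2),round(e,4),round(g,1))
    return q
E
python3 - <<'E'
from kin import *
def Lp(hd,z=.15,off=.04):
    h=np.radians(hd); return np.r_[np.array([.508,-.412])-off*np.array([np.cos(h),np.sin(h)]),z]
q=state()['qpos']; print(q.round(2))
G3=[.6237,-.1393,.11]; 
for hd in(-130,-140):
    print(hd);L=Lp(hd)
    sim(q,[(tcp([.6237,-.1393,.25],ori(94.6)),ori(94.6),10),(tcp(G3,ori(94.6)),ori(94.6),5),(tcp([.6237,-.1393,.30],ori(94.6)),ori(94.6),8),(*pour(L+[0,0,.06],0,hd),12),(*pour(L,0,hd),4)]+[(*pour(L,t,hd),2) for t in range(10,81,10)])
print('bar')
b=ori(94.6)
E
```

```text
[ 1.29  0.48 -1.37  1.29  0.49  1.73  0.04]
-130
[ 1.04  0.59 -1.29  1.39  0.56  1.56 -0.12] 0.0 0.0
[ 1.02  0.69 -1.21  1.58  0.65  1.34 -0.18] 0.0 0.0
[ 1.02  0.57 -1.3   1.31  0.55  1.65 -0.1 ] 0.0 0.0
[ 1.16  0.55 -1.11  1.23  0.49  1.64 -0.55] 0.0 0.0
[ 1.18  0.57 -1.1   1.33  0.5   1.53 -0.57] 0.0 0.0
[ 1.36  0.58 -1.18  1.35  0.37  1.47 -0.46] 0.0 0.0
[ 1.52  0.61 -1.25  1.37  0.25  1.43 -0.35] 0.0 0.0
[ 1.64  0.69 -1.3   1.37  0.15  1.41 -0.25] 0.0 0.0
[ 1.74  0.78 -1.34  1.38  0.07  1.41 -0.16] 0.0 0.0
[ 1.81  0.9  -1.36  1.37  0.    1.42 -0.09] 0.0 0.0
[ 1.86  1.02 -1.37  1.36 -0.06  1.43 -0.02] 0.0 0.0
[ 1.89  1.15 -1.37  1.34 -0.12  1.46  0.05] 0.0 0.0
[ 1.9   1.28 -1.37  1.32 -0.17  1.49  0.1 ] 0.0 0.0
-140
[ 1.04  0.59 -1.29  1.39  0.56  1.56 -0.12] 0.0 0.0
[ 1.02  0.69 -1.21  1.58  0.65  1.34 -0.18] 0.0 0.0
[ 1.02  0.57 -1.3   1.31  0.55  1.65 -0.1 ] 0.0 0.0
[ 1.1   0.58 -1.06  1.17  0.5   1.65 -0.7 ] 0.0 0.0
[ 1.13  0.6  -1.05  1.27  0.51  1.55 -0.72] 0.0 0.0
[ 1.33  0.57 -1.13  1.33  0.37  1.45 -0.61] 0.0 0.0
[ 1.52  0.58 -1.22  1.39  0.23  1.37 -0.49] 0.0 0.0
[ 1.69  0.63 -1.3   1.43  0.12  1.31 -0.38] 0.0 0.0
[ 1.82  0.72 -1.36  1.47  0.03  1.27 -0.27] 0.0 0.0
[ 1.92  0.82 -1.38  1.5  -0.05  1.25 -0.16] 0.0034 0.3
[ 1.98  0.94 -1.38  1.51 -0.13  1.25 -0.05] 0.0032 0.3
[ 2.02  1.08 -1.38  1.52 -0.19  1.26  0.04] 0.0006 0.1
[ 2.05  1.22 -1.37  1.51 -0.23  1.28  0.12] 0.0 0.0
bar
```

```bash
python3 - <<'E'
from kin import *
q=state()['qpos']
a=94.1; Q=ori(a); d=np.array([np.cos(np.radians(a)),np.sin(np.radians(a)),0])
g=np.array([.510,.3473,0])+.057*d
for yaw in(94,70,110):
    print(yaw)
    e=np.array([np.cos(np.radians(yaw)),np.sin(np.radians(yaw)),0])
    def jar(zl,t=70):
        Qj=ori(yaw,t); low=np.array([.618,.105,zl])-.030*e
        B=low+.1395*Qj[:,0]          # bar axis at grip
        return B+Qj[:,2]*.006,Qj
    q1=sim(q,[(g+[0,0,.15],Q,14),(g+[0,0,.004],Q,6),(g+[0,0,.25],Q,8),(*jar(.16,0),12),(*jar(.16,35),4),(*jar(.16),4),(*jar(.03),5)])
    print(jar(.03)[0])
E
```

```text
94
[ 0.08  0.59 -1.13  1.49  0.54  1.4  -1.01] 0.0 0.0
[ 0.03  0.72 -1.03  1.63  0.66  1.18 -1.08] 0.0 0.0
[ 0.07  0.54 -1.17  1.34  0.49  1.57 -0.97] 0.0 0.0
[ 0.42  0.58 -1.13  1.49  0.53  1.41 -0.67] 0.0 0.0
[ 0.94  0.7  -1.38  1.52  0.1   1.29 -0.28] 0.0058 0.5
[ 1.15  1.02 -1.38  1.5  -0.23  1.35  0.05] 0.0042 0.4
[ 1.12  1.15 -1.27  1.56 -0.15  1.26  0.18] 0.0 0.0
[0.61637119 0.12829309 0.159035  ]
70
[ 0.08  0.59 -1.13  1.49  0.54  1.4  -1.01] 0.0 0.0
[ 0.03  0.72 -1.03  1.63  0.66  1.18 -1.08] 0.0 0.0
[ 0.07  0.54 -1.17  1.34  0.49  1.57 -0.97] 0.0 0.0
[ 0.32  0.62 -1.01  1.37  0.52  1.43 -1.02] 0.0 0.0
[ 1.06  0.53 -1.38  1.66  0.01  1.02 -0.56] 0.0084 0.7
[ 1.45  0.75 -1.38  1.86 -0.57  0.95  0.15] 0.0254 2.2
[ 1.35  0.92 -1.25  1.93 -0.5   0.82  0.31] 0.0 0.0
[0.62598616 0.12694179 0.159035  ]
110
[ 0.08  0.59 -1.13  1.49  0.54  1.4  -1.01] 0.0 0.0
[ 0.03  0.72 -1.03  1.63  0.66  1.18 -1.08] 0.0 0.0
[ 0.07  0.54 -1.17  1.34  0.49  1.57 -0.97] 0.0 0.0
[ 0.51  0.56 -1.23  1.56  0.54  1.4  -0.42] 0.0 0.0
[ 0.85  0.79 -1.38  1.42  0.17  1.48 -0.1 ] 0.0033 0.3
[ 0.93  1.14 -1.38  1.24 -0.12  1.65  0.05] 0.0011 0.1
[ 0.93  1.26 -1.29  1.3  -0.03  1.56  0.18] 0.0 0.0
[0.61001384 0.12694179 0.159035  ]
```

```bash
python3 - <<'E'
from h import *
a=94.1; Q=ori(a); d=np.array([np.cos(np.radians(a)),np.sin(np.radians(a)),0])
g=np.array([.510,.3473,0])+.057*d
rows([(g+[0,0,.15],Q,16)])
E
```

```text
{"slide":[0.81, -0.05, 0.23],"twist":[0.0, 0.0, 0.0]},
{"slide":[0.81, -0.04, 0.24],"twist":[0.0, 0.0, -0.01]},
{"slide":[0.81, -0.05, 0.23],"twist":[0.0, 0.0, 0.0]},
{"slide":[0.8, -0.04, 0.24],"twist":[0.0, 0.0, -0.01]},
{"slide":[0.81, -0.03, 0.23],"twist":[0.0, 0.01, 0.0]},
{"slide":[0.81, -0.04, 0.24],"twist":[0.0, 0.0, -0.01]},
{"slide":[0.81, -0.02, 0.24],"twist":[0.0, 0.0, 0.0]},
{"slide":[0.8, -0.03, 0.24],"twist":[0.0, 0.0, -0.01]},
{"slide":[0.81, -0.02, 0.25],"twist":[0.0, 0.0, 0.0]},
{"slide":[0.81, -0.03, 0.24],"twist":[0.0, 0.0, -0.01]},
{"slide":[0.81, -0.01, 0.24],"twist":[0.0, 0.0, 0.0]},
{"slide":[0.8, -0.02, 0.24],"twist":[0.0, 0.0, -0.01]},
{"slide":[0.81, -0.01, 0.24],"twist":[0.0, 0.0, 0.0]},
{"slide":[0.81, -0.01, 0.24],"twist":[0.0, 0.0, 0.0]},
{"slide":[0.81, -0.01, 0.24],"twist":[0.0, 0.01, -0.01]},
{"slide":[0.8, 0.0, 0.25],"twist":[0.0, 0.0, 0.0]},
```

>>> send_rows([
  {"slide": [0.81,-0.05,0.23],"twist": [0,0,0]},
  {"slide": [0.81,-0.04,0.24],"twist": [0,0,-0.01]},
  {"slide": [0.81,-0.05,0.23],"twist": [0,0,0]},
  {"slide": [0.8,-0.04,0.24],"twist": [0,0,-0.01]},
  {"slide": [0.81,-0.03,0.23],"twist": [0,0.01,0]},
  {"slide": [0.81,-0.04,0.24],"twist": [0,0,-0.01]},
  {"slide": [0.81,-0.02,0.24],"twist": [0,0,0]},
  {"slide": [0.8,-0.03,0.24],"twist": [0,0,-0.01]},
  {"slide": [0.81,-0.02,0.25],"twist": [0,0,0]},
  {"slide": [0.81,-0.03,0.24],"twist": [0,0,-0.01]},
  {"slide": [0.81,-0.01,0.24],"twist": [0,0,0]},
  {"slide": [0.8,-0.02,0.24],"twist": [0,0,-0.01]},
  {"slide": [0.81,-0.01,0.24],"twist": [0,0,0]},
  {"slide": [0.81,-0.01,0.24],"twist": [0,0,0]},
  {"slide": [0.81,-0.01,0.24],"twist": [0,0.01,-0.01]},
  {"slide": [0.8,0,0.25],"twist": [0,0,0]},
  {"slide": [0,0,0],"twist": [0,0,0]},
  {"slide": [0,0,0],"twist": [0,0,0]},
])

```text
time: 6.35
position: [0.5143, 0.3953, 0.153]
ee_rot: [0.688, 0.725, 0.005, -0.004]
contact_force: [-0.5, -0.4, 0.5]
grip_width: 0.0874
grip_force: 0.0
```

```bash
python3 - <<'E'
from h import *
where()
w=snap('wrist','w1'); b=snap('top','t1')
for n,im in(('top',b),('wrist',w)):
    hsv=cv2.cvtColor(im,cv2.COLOR_BGR2HSV);H,S,V=[hsv[...,i].astype(int) for i in range(3)]
    m=(V>190)&(S>25)&(S<90)&(H>12)&(H<40)
    for r in rects(n,m,0.018,100):
        if r[0][2]>.12: print(n,r)
cv2.imwrite('pics/w1b.png',np.hstack([cv2.resize(w,(400,300)),cv2.resize(b,(400,300))]))
E
```

```text
t 6.35 grasp [0.5143 0.395  0.1717] x@93.0 z [ 0.001  0.013 -1.   ] q [ 0.11  0.58 -1.13  1.49  0.52  1.39 -0.99] F [-0.5 -0.4  0.5] w 0.0874 gf 0.0
top (array([0.3895, 0.2499, 0.2772, 0.0488]), 58.3, array([144., 283.]))
top (array([ 0.8728, -0.3457,  0.1352,  0.052 ]), 85.4, array([380.,  96.]))
top (array([0.8588, 0.3984, 0.1591, 0.1492]), 45.7, array([103., 109.]))
top (array([ 0.8785, -0.1594,  0.1589,  0.1392]), 11.4, array([311.,  98.]))
top (array([0.8988, 0.1194, 0.1487, 0.1195]), -61.4, array([203.,  87.]))
wrist (array([0.3886, 0.4525, 0.2777, 0.2568]), -8.6, array([136., 125.]))
```

View pics/w1b.png

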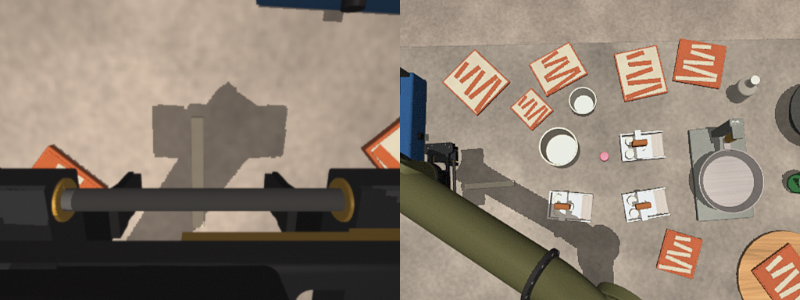

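The wrist view (left half) shows the bar in shadow, vertical at column about 197 with its end at (197,118). It hasn't moved in the top view, at (490,183). I check its end point and edges, then plan the descent.

```bash
python3 - <<'E'
from h import *
for p in((197,118),(191,180),(203,180)): print(hit('wrist',(p[0]*1.28,p[1]*1.28),.018).round(4))
im=cv2.imread('pics/w1.png'); hsv=cv2.cvtColor(im,cv2.COLOR_BGR2HSV)
print(hsv[180,235:272:3].tolist())
a=94.1; Q=ori(a); d=np.array([np.cos(np.radians(a)),np.sin(np.radians(a)),0])
g=np.array([.510,.3473,0])+.057*d; print(g,np.array([.510,.3473,0])+.0825*d)
rows([(g+[0,0,.06],Q,4),(g+[0,0,.005],Q,4)])
E
```

```text
[0.5069 0.4263 0.018 ]
[0.5023 0.3384 0.018 ]
[0.5193 0.3392 0.018 ]
[[14, 48, 118], [15, 48, 117], [14, 47, 115], [16, 54, 114], [18, 55, 135], [18, 54, 136], [17, 56, 136], [18, 54, 137], [18, 56, 132], [15, 46, 110], [16, 49, 110], [15, 51, 111], [16, 48, 112]]
[0.50592465 0.40415412 0.        ] [0.50410146 0.42958886 0.        ]
{"slide":[0.05, -0.05, 0.46],"twist":[0.0, 0.0, -0.01]},
{"slide":[0.05, -0.04, 0.47],"twist":[0.0, -0.01, 0.0]},
{"slide":[0.05, -0.05, 0.46],"twist":[0.0, 0.0, -0.01]},
{"slide":[0.05, -0.04, 0.46],"twist":[0.0, -0.01, -0.01]},
{"slide":[0.0, 0.0, 0.28],"twist":[0.0, 0.0, 0.0]},
{"slide":[0.0, 0.0, 0.27],"twist":[0.0, 0.0, 0.0]},
{"slide":[0.0, 0.0, 0.28],"twist":[0.0, 0.0, 0.0]},
{"slide":[0.01, 0.0, 0.27],"twist":[0.0, 0.0, 0.0]},
```

>>> send_rows([
  {"slide": [0.05,-0.05,0.46],"twist": [0,0,-0.01]},
  {"slide": [0.05,-0.04,0.47],"twist": [0,-0.01,0]},
  {"slide": [0.05,-0.05,0.46],"twist": [0,0,-0.01]},
  {"slide": [0.05,-0.04,0.46],"twist": [0,-0.01,-0.01]},
  {"slide": [0,0,0],"twist": [0,0,0]},
  {"slide": [0,0,0],"twist": [0,0,0]},
])

```text
time: 7.2
position: [0.5052, 0.4057, 0.0592]
ee_rot: [0.68, 0.733, -0.001, 0.0]
contact_force: [-0.7, -0.5, 0.2]
grip_width: 0.0869
grip_force: 0.0
```

```bash
python3 - <<'E'
from h import *
where()
a=94.1; Q=ori(a); d=np.array([np.cos(np.radians(a)),np.sin(np.radians(a)),0])
g=np.array([.510,.3473,0])+.057*d; print(state()['position'],g)
rows([(g+[0,0,.006],Q,4)])
E
```

```text
t 7.20 grasp [0.5052 0.4057 0.0779] x@94.2 z [-0.001 -0.002 -1.   ] q [ 0.05  0.66 -1.07  1.58  0.6   1.26 -1.05] F [-0.7 -0.5  0.2] w 0.0869 gf 0.0
[0.50522205 0.40568422 0.05916034] [0.50592465 0.40415412 0.        ]
{"slide":[-0.01, 0.0, 0.27],"twist":[0.0, 0.0, 0.0]},
{"slide":[0.0, 0.01, 0.26],"twist":[0.0, 0.0, 0.0]},
{"slide":[-0.01, 0.0, 0.27],"twist":[0.0, 0.0, 0.0]},
{"slide":[-0.01, 0.0, 0.26],"twist":[0.0, 0.0, 0.0]},
```

>>> send_rows([
  {"slide": [-0.01,0,0.27],"twist": [0,0,0]},
  {"slide": [0,0.01,0.26],"twist": [0,0,0]},
  {"slide": [-0.01,0,0.27],"twist": [0,0,0]},
  {"slide": [-0.01,0,0.26],"twist": [0,0,0]},
  {"slide": [0,0,0],"twist": [0,0,0]},
])

```text
time: 7.82
position: [0.5049, 0.4026, 0.0042]
ee_rot: [0.681, 0.733, -0.003, 0.0]
contact_force: [0.3, -0.0, 0.6]
grip_width: 0.0871
grip_force: 0.0
```

>>> send_rows([
  {"slide": [0,0,0],"twist": [0,0,0]},
  {"slide": [0,0,0],"twist": [0,0,0]},
  {"slide": [0,0,0],"twist": [0,0,0]},
  {"slide": [0,0,0],"twist": [0,0,0]},
  {"slide": [0,0,0],"twist": [0,0,0]},
  {"slide": [0,0,0],"twist": [0,0,0]},
], grip=0, grip_force=45)

```text
time: 8.57
position: [0.5056, 0.4035, 0.0059]
ee_rot: [0.681, 0.733, -0.001, 0.0]
contact_force: [0.2, -0.1, -0.3]
grip_width: 0.035
grip_force: 0.0
```

```bash
python3 - <<'E'
from kin import *
where()
yaw=94
e=np.array([np.cos(np.radians(yaw)),np.sin(np.radians(yaw)),0])
def jar(zl,t=70):
    Qj=ori(yaw,t); low=np.array([.618,.105,zl])-.030*e
    return low+.1395*Qj[:,0]+Qj[:,2]*.005,Qj
s=state(); W=[(s['position']+[0,0,.24],ori(yaw),7),(*jar(.19,0),10)]
p,Q=rows(W)
sim(s['qpos'],W+[(*jar(.19,t),2) for t in(17,35,52,70)]+[(*jar(.035),5)])
E
```

```text
t 8.57 grasp [0.5057 0.4036 0.0246] x@94.2 z [-0.001 -0.002 -1.   ] q [ 0.03  0.71 -1.03  1.62  0.65  1.18 -1.08] F [ 0.2 -0.1 -0.3] w 0.0350 gf 0.0
{"slide":[0.0, 0.0, -0.69],"twist":[0.0, 0.0, 0.0]},
{"slide":[0.0, 0.0, -0.68],"twist":[0.0, 0.0, 0.0]},
{"slide":[0.0, 0.0, -0.69],"twist":[0.0, 0.0, 0.0]},
{"slide":[-0.01, 0.0, -0.68],"twist":[0.0, 0.0, 0.0]},
{"slide":[0.0, -0.01, -0.69],"twist":[0.0, 0.0, 0.0]},
{"slide":[0.0, 0.0, -0.68],"twist":[0.0, 0.0, 0.0]},
{"slide":[0.0, 0.0, -0.69],"twist":[0.0, 0.0, 0.01]},
{"slide":[-0.39, 0.18, 0.12],"twist":[0.0, 0.0, 0.0]},
{"slide":[-0.39, 0.19, 0.12],"twist":[0.0, 0.0, 0.0]},
{"slide":[-0.39, 0.18, 0.13],"twist":[0.0, 0.0, 0.0]},
{"slide":[-0.4, 0.19, 0.12],"twist":[0.0, 0.0, 0.0]},
{"slide":[-0.39, 0.18, 0.12],"twist":[0.0, 0.0, 0.0]},
{"slide":[-0.39, 0.19, 0.12],"twist":[0.0, 0.0, 0.0]},
{"slide":[-0.39, 0.18, 0.13],"twist":[0.0, 0.0, 0.0]},
{"slide":[-0.39, 0.19, 0.12],"twist":[0.0, 0.0, 0.0]},
{"slide":[-0.39, 0.18, 0.12],"twist":[0.0, 0.0, 0.0]},
{"slide":[-0.39, 0.19, 0.12],"twist":[0.0, 0.0, 0.0]},
[ 0.07  0.53 -1.16  1.35  0.48  1.56 -0.97] 0.0 0.0
[ 0.42  0.56 -1.14  1.44  0.51  1.46 -0.65] 0.0 0.0
[ 0.7   0.57 -1.28  1.46  0.28  1.37 -0.47] 0.0 0.0
[ 0.94  0.67 -1.38  1.48  0.07  1.33 -0.28] 0.0051 0.5
[ 1.07  0.79 -1.38  1.48 -0.13  1.34 -0.1 ] 0.0084 0.8
[ 1.15  0.97 -1.38  1.47 -0.28  1.38  0.03] 0.0038 0.3
[ 1.11  1.13 -1.25  1.55 -0.18  1.26  0.19] 0.0 0.0
```

>>> send_rows([
  {"slide": [0,0,0],"twist": [0,0,0]},
  {"slide": [0,0,0],"twist": [0,0,0]},
  {"slide": [0,0,0],"twist": [0,0,0]},
  {"slide": [0,0,0],"twist": [0,0,0]},
  {"slide": [0,0,0],"twist": [0,0,0]},
  {"slide": [0,0,-0.3],"twist": [0,0,0]},
])

```text
time: 9.32
position: [0.505, 0.4028, 0.0202]
ee_rot: [0.681, 0.733, -0.003, 0.0]
contact_force: [0.3, -0.3, 0.9]
grip_width: -0.0001
grip_force: 0.0
```

>>> send_rows([
  {"slide": [0,0,-0.65],"twist": [0,0,0]},
  {"slide": [0,0,-0.65],"twist": [0,0,0]},
  {"slide": [0,0,-0.65],"twist": [0,0,0]},
  {"slide": [0,0,-0.65],"twist": [0,0,0]},
  {"slide": [0,0,-0.65],"twist": [0,0,0]},
  {"slide": [0,0,-0.65],"twist": [0,0,0]},
  {"slide": [0,0,-0.6],"twist": [0,0,0]},
  {"slide": [-0.39,0.18,0.12],"twist": [0,0,0]},
  {"slide": [-0.39,0.18,0.12],"twist": [0,0,0]},
  {"slide": [-0.39,0.18,0.12],"twist": [0,0,0]},
  {"slide": [-0.39,0.18,0.12],"twist": [0,0,0]},
  {"slide": [-0.39,0.18,0.12],"twist": [0,0,0]},
  {"slide": [-0.39,0.18,0.12],"twist": [0,0,0]},
  {"slide": [-0.39,0.18,0.12],"twist": [0,0,0]},
  {"slide": [-0.39,0.18,0.12],"twist": [0,0,0]},
  {"slide": [-0.39,0.18,0.12],"twist": [0,0,0]},
  {"slide": [-0.39,0.18,0.12],"twist": [0,0,0]},
  {"slide": [0,0,0],"twist": [0,0,0]},
])

```text
time: 11.58
position: [0.6112, 0.2131, 0.185]
ee_rot: [0.682, 0.731, -0.002, 0.0]
contact_force: [-0.2, 0.5, 0.2]
grip_width: 0.0004
grip_force: 0.0
```

```bash
cat >> h.py <<'E'
def jar(zl,t=70,yaw=94,off=.03,l=.1395):
    e=np.array([np.cos(np.radians(yaw)),np.sin(np.radians(yaw)),0])
    Qj=ori(yaw,t); low=np.array([.618,.105,zl])-off*e
    return low+l*Qj[:,0]+Qj[:,2]*.005,Qj
E
python3 - <<'E'
from h import *
where()
p,Q=rows([(*jar(.19,t),2) for t in range(10,71,10)])
E
```

```text
t 11.57 grasp [0.6113 0.2132 0.2037] x@94.0 z [-0.002 -0.003 -1.   ] q [ 0.41  0.56 -1.14  1.44  0.51  1.46 -0.65] F [-0.2  0.5  0.2] w 0.0004 gf 0.0
{"slide":[0.0, -0.01, -0.24],"twist":[0.0, 0.11, 0.0]},
{"slide":[0.02, -0.01, -0.24],"twist":[0.0, 0.12, 0.0]},
{"slide":[-0.01, 0.0, -0.25],"twist":[0.0, 0.11, 0.0]},
{"slide":[0.01, 0.0, -0.24],"twist":[0.0, 0.11, 0.0]},
{"slide":[-0.01, 0.0, -0.24],"twist":[0.0, 0.11, 0.0]},
{"slide":[0.0, 0.0, -0.25],"twist":[0.0, 0.11, 0.0]},
{"slide":[-0.01, 0.0, -0.24],"twist":[0.0, 0.11, 0.0]},
{"slide":[0.01, 0.0, -0.24],"twist":[0.0, 0.11, 0.0]},
{"slide":[-0.01, 0.0, -0.25],"twist":[0.0, 0.11, 0.0]},
{"slide":[0.0, 0.0, -0.24],"twist":[0.0, 0.12, 0.0]},
{"slide":[-0.01, 0.0, -0.24],"twist":[0.0, 0.11, 0.0]},
{"slide":[0.01, 0.0, -0.25],"twist":[0.0, 0.11, 0.0]},
{"slide":[-0.01, 0.0, -0.24],"twist":[0.0, 0.11, 0.0]},
{"slide":[0.01, 0.0, -0.24],"twist":[0.0, 0.11, 0.0]},
```

The gripper closed on nothing, so I look for the bar again.

```bash
python3 - <<'E'
from h import *
a=snap('scene','s2');b=snap('top','t2')
cv2.imwrite('pics/m2.png',np.hstack([cv2.resize(a[60:260,250:450],(400,400),interpolation=2),cv2.resize(b[150:350,50:250],(400,400),interpolation=2)]))
E
```

```text
(no output)
```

View pics/m2.png

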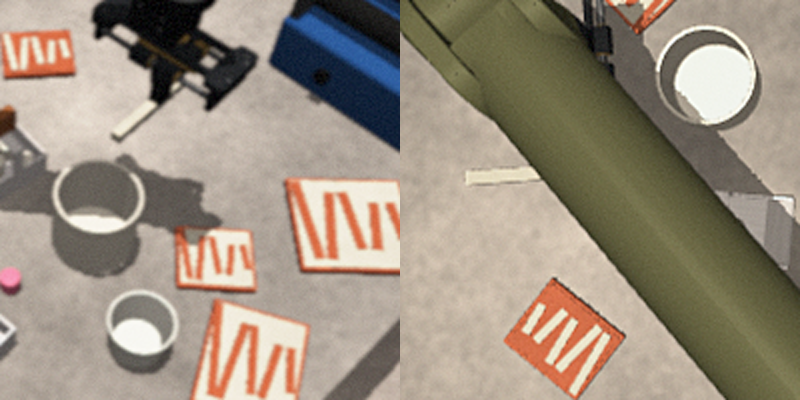

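```bash
python3 - <<'E'
from h import *
for f in('t0','t1','t2'):
    b=cv2.imread(f'pics/{f}.png'); hsv=cv2.cvtColor(b,cv2.COLOR_BGR2HSV);H,S,V=[hsv[...,i].astype(int) for i in range(3)]
    m=(V>190)&(S>25)&(S<90)&(H>12)&(H<40); m[:225]=0;m[250:]=0;m[:,:70]=0;m[:,160:]=0
    if f=='t1': m=m|((V>125)&(S>45)&(H>16)&(H<22)&(np.indices(V.shape)[0]>225)&(np.indices(V.shape)[0]<250)&(np.indices(V.shape)[1]<160)&(np.indices(V.shape)[1]>80))
    for c in blobs(m,30):
        P=np.array([hit('top',p[0],.018)[:2] for p in c]); print(f,c.reshape(-1,2).min(0),c.reshape(-1,2).max(0),P.min(0).round(4),P.max(0).round(4),rects('top',m,.018,30)[0][:2])
E
```

```text
t0 [ 82 231] [145 242] [0.4965 0.2661] [0.5226 0.4283] (array([0.51  , 0.3473, 0.1632, 0.0158]), -85.9)
t1 [135 225] [157 237] [0.5066 0.2353] [0.5381 0.2922] (array([0.5309, 0.26  , 0.0629, 0.0198]), 59.9)
t2 [ 70 225] [128 249] [0.477  0.3094] [0.5399 0.46  ] (array([0.5088, 0.3846, 0.1512, 0.0615]), 89.2)
```

```bash
python3 - <<'E'
from h import *
for f in('t0','t2'):
    b=cv2.imread(f'pics/{f}.png').astype(int)
    d=b[...,1]
    for c in(90,105,112): print(f,c,d[228:248,c].tolist())
    print(f,'row239/237',d[239,70:100].tolist(),d[237,70:100].tolist())
E
```

```text
t0 90 [157, 153, 154, 154, 153, 155, 133, 165, 198, 191, 189, 191, 196, 158, 128, 159, 158, 158, 162, 161]
t0 105 [149, 153, 153, 151, 154, 141, 171, 202, 191, 193, 193, 198, 152, 120, 164, 163, 161, 163, 161, 165]
t0 112 [157, 151, 150, 150, 141, 172, 196, 195, 190, 188, 193, 192, 170, 144, 162, 159, 158, 156, 163, 161]
t0 row239/237 [148, 155, 157, 156, 153, 158, 162, 159, 160, 161, 163, 156, 149, 203, 192, 191, 191, 190, 189, 190, 191, 192, 193, 193, 193, 190, 188, 187, 196, 196] [156, 152, 154, 157, 152, 161, 160, 155, 159, 156, 156, 150, 163, 205, 192, 191, 187, 189, 192, 189, 191, 194, 191, 190, 190, 189, 190, 190, 187, 192]
t2 90 [179, 182, 177, 182, 176, 181, 159, 192, 227, 217, 217, 221, 226, 186, 150, 181, 184, 183, 185, 184]
t2 105 [176, 177, 177, 178, 178, 162, 193, 230, 222, 220, 220, 228, 179, 138, 187, 191, 190, 192, 189, 189]
t2 112 [81, 135, 178, 181, 172, 200, 225, 219, 221, 220, 222, 225, 194, 171, 193, 187, 181, 183, 186, 181]
t2 row239/237 [173, 174, 181, 180, 183, 185, 183, 181, 184, 186, 188, 177, 171, 228, 223, 216, 219, 220, 217, 220, 221, 219, 221, 221, 220, 218, 219, 220, 220, 221] [175, 175, 178, 176, 181, 186, 178, 183, 181, 179, 181, 174, 188, 232, 222, 221, 219, 221, 217, 221, 217, 220, 221, 221, 220, 217, 219, 214, 216, 218]
```

```bash
python3 - <<'E'
from h import *
where()
Q=ori(94.1)
rows([(np.array([.5065,.398,.20]),Q,9),(np.array([.5065,.398,.05]),Q,5)])
E
```

```text
t 11.68 grasp [0.6097 0.2167 0.2049] x@94.2 z [-0.002 -0.001 -1.   ] q [ 0.41  0.56 -1.14  1.44  0.51  1.46 -0.65] F [-1.2  1.   0.4] w 0.0005 gf 0.0
{"slide":[0.42, -0.2, -0.03],"twist":[0.0, 0.0, 0.0]},
{"slide":[0.42, -0.2, -0.03],"twist":[0.0, 0.0, 0.0]},
{"slide":[0.42, -0.2, -0.03],"twist":[0.0, 0.0, 0.0]},
{"slide":[0.41, -0.2, -0.03],"twist":[0.0, 0.0, 0.0]},
{"slide":[0.42, -0.19, -0.03],"twist":[0.0, 0.0, 0.0]},
{"slide":[0.42, -0.2, -0.04],"twist":[0.0, 0.0, 0.0]},
{"slide":[0.42, -0.2, -0.03],"twist":[0.0, 0.0, 0.0]},
{"slide":[0.42, -0.2, -0.03],"twist":[0.0, 0.0, 0.0]},
{"slide":[0.42, -0.2, -0.03],"twist":[0.0, 0.0, 0.0]},
{"slide":[0.0, 0.0, 0.6],"twist":[0.0, 0.0, 0.0]},
{"slide":[0.0, 0.0, 0.6],"twist":[0.0, 0.0, 0.0]},
{"slide":[0.0, 0.0, 0.6],"twist":[0.0, 0.0, 0.0]},
{"slide":[0.0, 0.0, 0.6],"twist":[0.0, 0.0, 0.0]},
{"slide":[0.0, 0.01, 0.6],"twist":[0.0, 0.0, 0.0]},
```

>>> send_rows([
  {"slide": [0.42,-0.2,-0.03],"twist": [0,0,0]},
  {"slide": [0.42,-0.2,-0.03],"twist": [0,0,0]},
  {"slide": [0.42,-0.2,-0.03],"twist": [0,0,0]},
  {"slide": [0.42,-0.2,-0.03],"twist": [0,0,0]},
  {"slide": [0.42,-0.2,-0.03],"twist": [0,0,0]},
  {"slide": [0.42,-0.2,-0.03],"twist": [0,0,0]},
  {"slide": [0.42,-0.2,-0.03],"twist": [0,0,0]},
  {"slide": [0.42,-0.2,-0.03],"twist": [0,0,0]},
  {"slide": [0.42,-0.2,-0.03],"twist": [0,0,0]},
  {"slide": [0,0,0.6],"twist": [0,0,0]},
  {"slide": [0,0,0.6],"twist": [0,0,0]},
  {"slide": [0,0,0.6],"twist": [0,0,0]},
  {"slide": [0,0,0.6],"twist": [0,0,0]},
  {"slide": [0,0,0.6],"twist": [0,0,0]},
  {"slide": [0,0,0],"twist": [0,0,0]},
  {"slide": [0,0,0],"twist": [0,0,0]},
], grip=0.5)

```text
time: 13.68
position: [0.5062, 0.3988, 0.0506]
ee_rot: [0.68, 0.733, -0.001, 0.0]
contact_force: [0.0, 0.3, 0.5]
grip_width: 0.0433
grip_force: 0.0
```

```bash
python3 - <<'E'
from h import *
where()
a=snap('scene','s3');b=snap('wrist','w3')
cv2.imwrite('pics/m3.png',np.hstack([cv2.resize(a[50:200,270:420],(480,480),interpolation=2),cv2.resize(b,(320,240)).__class__(shape=(480,320,3),dtype=np.uint8) if 0 else cv2.copyMakeBorder(cv2.resize(b,(320,240)),0,240,0,0,0)]))
E
```

```text
t 13.68 grasp [0.5062 0.3988 0.0693] x@94.2 z [-0.001 -0.001 -1.   ] q [ 0.06  0.66 -1.07  1.6   0.61  1.25 -1.04] F [0.  0.3 0.5] w 0.0433 gf 0.0
```

View pics/m3.png

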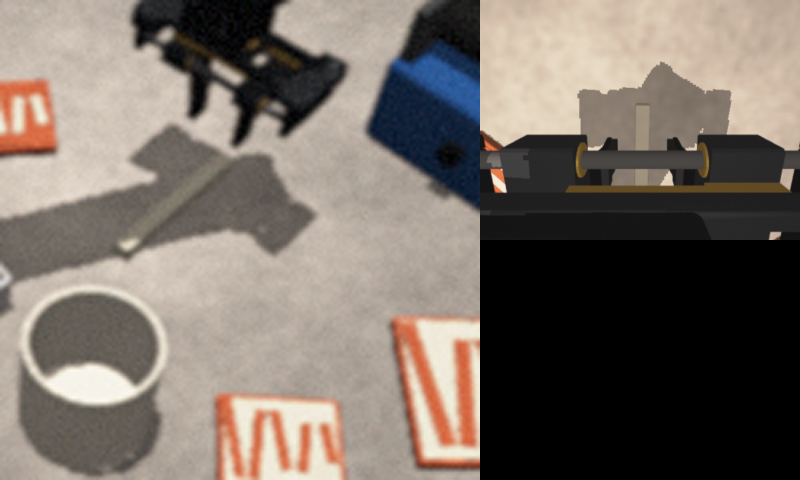

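```bash
cat >> h.py <<'E'
def proj(n,P):
    c=cal(n); f=192/np.tan(np.radians(c['fovy'])/2)
    v=R.from_quat(c['orientation']).as_matrix().T@(np.array(P)-c['origin']); return np.array([c['cx']+f*v[0]/-v[2],c['cy']-f*v[1]/-v[2]])
E
python3 - <<'E'
from h import *
k=lambda P:((proj('scene',P)-[270,50])*3.2).round(0)
for P in([.506,.399,.05],[.484,.399,.05],[.528,.399,.05],[.504,.4296,.018],[.516,.265,.018],[.506,.399,.0],[.506,.399,.018],[.516,.265,0]): print(P,k(P))
a=cv2.imread('pics/s3.png'); cv2.imwrite('pics/m3b.png',cv2.resize(a[55:135,300:400],(800,640),interpolation=2)[:600])
E
```

```text
[0.506, 0.399, 0.05] [209. 149.]
[0.484, 0.399, 0.05] [192. 137.]
[0.528, 0.399, 0.05] [226. 161.]
[0.504, 0.4296, 0.018] [222. 155.]
[0.516, 0.265, 0.018] [119. 247.]
[0.506, 0.399, 0.0] [201. 184.]
[0.506, 0.399, 0.018] [204. 171.]
[0.516, 0.265, 0] [117. 259.]
```

View pics/m3b.png

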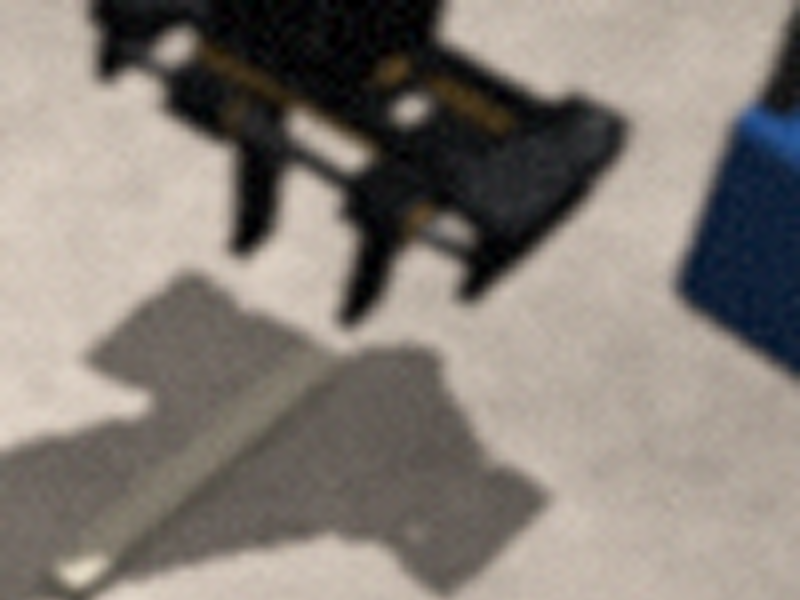

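Projected against the reported TCP, the fingertips at (240,250) and (345,322) in the crop sit about 25 mm too high, while the bar end is where I measured it. The tips therefore passed above the bar, so I descend by feel.

>>> send_rows([
  {"slide": [0,0,0.4],"twist": [0,0,0]},
  {"slide": [0,0,0.4],"twist": [0,0,0]},
  {"slide": [0,0,0.1],"twist": [0,0,0]},
  {"slide": [0,0,0.1],"twist": [0,0,0]},
  {"slide": [0,0,0],"twist": [0,0,0]},
])

```text
time: 14.4
position: [0.5059, 0.3976, -0.0009]
ee_rot: [0.681, 0.733, -0.001, 0.0]
contact_force: [0.2, -0.3, 0.1]
grip_width: 0.0432
grip_force: 0.0
```

>>> send_rows([
  {"slide": [0,0,0.1],"twist": [0,0,0]},
  {"slide": [0,0,0],"twist": [0,0,0]},
])

```text
time: 14.65
position: [0.506, 0.3974, -0.0058]
ee_rot: [0.681, 0.733, -0.001, 0.0]
contact_force: [-0.0, 0.2, -0.0]
grip_width: 0.0433
grip_force: 0.0
```

```bash
python3 - <<'E'
from h import *
where()
a=snap('scene','s4')
cv2.imwrite('pics/m4b.png',cv2.resize(a[65:140,300:400],(800,600),interpolation=2))
E
```

```text
t 14.65 grasp [0.506  0.3974 0.0129] x@94.2 z [-0.002 -0.003 -1.   ] q [ 0.03  0.72 -1.02  1.64  0.66  1.16 -1.08] F [-0.   0.2 -0. ] w 0.0433 gf 0.0
```

View pics/m4b.png

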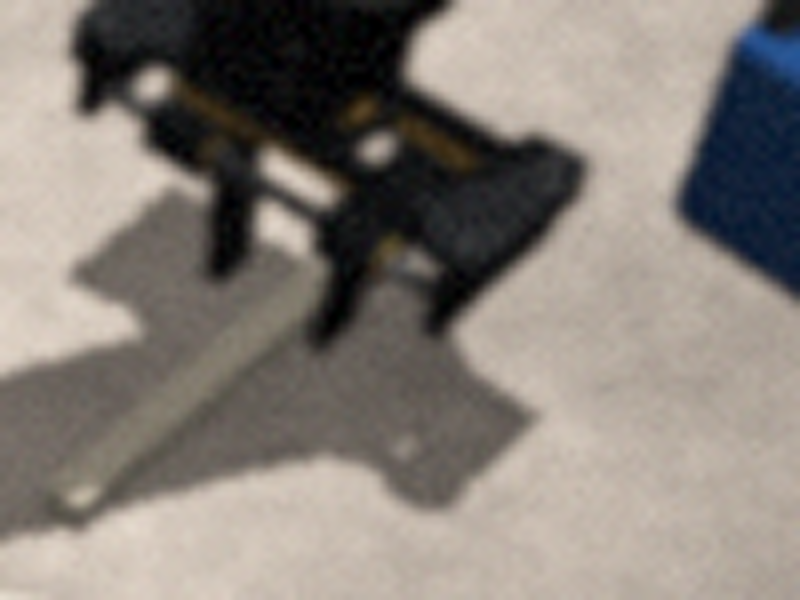

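>>> send_rows([
  {"slide": [0,0,0.1],"twist": [0,0,0]},
  {"slide": [0,0,0.06],"twist": [0,0,0]},
  {"slide": [0,0,0],"twist": [0,0,0]},
])

```text
time: 15.08
position: [0.5058, 0.3973, -0.0141]
ee_rot: [0.681, 0.733, -0.002, 0.0]
contact_force: [-0.0, 0.4, -0.2]
grip_width: 0.0434
grip_force: 0.0
```

>>> send_rows([
  {"slide": [0,0,0.04],"twist": [0,0,0]},
  {"slide": [0,0,0.04],"twist": [0,0,0]},
  {"slide": [0,0,0],"twist": [0,0,0]},
])

```text
time: 15.45
position: [0.5059, 0.3974, -0.0179]
ee_rot: [0.681, 0.733, -0.002, 0.0]
contact_force: [-0.8, 0.1, 0.7]
grip_width: 0.0432
grip_force: 0.0
```

>>> send_rows([
  {"slide": [0,0,0.04],"twist": [0,0,0]},
  {"slide": [0,0,0],"twist": [0,0,0]},
])

```text
time: 15.7
position: [0.5059, 0.3974, -0.0198]
ee_rot: [0.681, 0.733, -0.001, 0.0]
contact_force: [-0.1, -0.1, -0.5]
grip_width: 0.0437
grip_force: 0.0
```

>>> send_rows([
  {"slide": [0,0,0],"twist": [0,0,0]},
  {"slide": [0,0,0],"twist": [0,0,0]},
  {"slide": [0,0,0],"twist": [0,0,0]},
  {"slide": [0,0,0],"twist": [0,0,0]},
  {"slide": [0,0,0],"twist": [0,0,0]},
  {"slide": [0,0,0],"twist": [0,0,0]},
], grip=0)

```text
time: 16.45
position: [0.5061, 0.3975, -0.0196]
ee_rot: [0.681, 0.733, -0.001, 0.0]
contact_force: [0.8, 0.5, 0.3]
grip_width: 0.0173
grip_force: 45.0
```

Grasped, with width 17.3 mm at 45 N. I lift and carry it to the jar, taking the bar axis as 29 mm behind the reported TCP.

```bash
cat >> h.py <<'E'
def jar(zl,t=70,yaw=94,off=.03,l=.133,b=.029):
    e=np.array([np.cos(np.radians(yaw)),np.sin(np.radians(yaw)),0])
    Qj=ori(yaw,t); low=np.array([.618,.105,zl])-off*e
    return low+l*Qj[:,0]+Qj[:,2]*b,Qj
E
python3 - <<'E'
from kin import *
s=state(); W=[(s['position']+[0,0,.23],ori(94),8),(*jar(.20,0),10)]
p,Q=rows(W); print()
V=[(*jar(.20,t),2) for t in range(10,71,10)]
rows(V,p,Q)
sim(s['qpos'],W+V+[(*jar(.035),5)])
E
```

```text
{"slide":[0.0, 0.0, -0.57],"twist":[0.0, 0.0, 0.0]},
{"slide":[0.0, 0.0, -0.58],"twist":[0.0, 0.0, 0.0]},
{"slide":[0.0, 0.0, -0.57],"twist":[0.0, 0.0, 0.0]},
{"slide":[-0.01, 0.0, -0.58],"twist":[0.0, 0.0, 0.0]},
{"slide":[0.0, 0.0, -0.57],"twist":[0.0, 0.0, 0.0]},
{"slide":[0.0, -0.01, -0.58],"twist":[0.0, 0.0, 0.0]},
{"slide":[0.0, 0.0, -0.57],"twist":[0.0, 0.0, 0.0]},
{"slide":[0.0, 0.0, -0.58],"twist":[0.0, 0.0, 0.01]},
{"slide":[-0.39, 0.18, 0.08],"twist":[0.0, 0.0, 0.0]},
{"slide":[-0.39, 0.19, 0.08],"twist":[0.0, 0.0, 0.0]},
{"slide":[-0.4, 0.18, 0.08],"twist":[0.0, 0.0, 0.0]},
{"slide":[-0.39, 0.19, 0.08],"twist":[0.0, 0.0, 0.0]},
{"slide":[-0.39, 0.18, 0.08],"twist":[0.0, 0.0, 0.0]},
{"slide":[-0.39, 0.19, 0.08],"twist":[0.0, 0.0, 0.0]},
{"slide":[-0.4, 0.18, 0.08],"twist":[0.0, 0.0, 0.0]},
{"slide":[-0.39, 0.19, 0.08],"twist":[0.0, 0.0, 0.0]},
{"slide":[-0.39, 0.18, 0.07],"twist":[0.0, 0.0, 0.0]},
{"slide":[-0.39, 0.18, 0.08],"twist":[0.0, 0.0, 0.0]},

{"slide":[0.03, 0.0, -0.23],"twist":[0.0, 0.11, 0.0]},
{"slide":[0.05, 0.0, -0.23],"twist":[0.0, 0.12, -0.01]},
{"slide":[
[... 484 characters left out ...]

{"slide":[0.05, 0.0, -0.23],"twist":[0.0, 0.12, 0.0]},
{"slide":[0.03, 0.0, -0.24],"twist":[0.0, 0.11, 0.0]},
{"slide":[0.05, 0.0, -0.23],"twist":[0.0, 0.11, 0.0]},
[ 0.1   0.54 -1.16  1.42  0.49  1.5  -0.97] 0.0 0.0
[ 0.43  0.57 -1.14  1.47  0.51  1.43 -0.65] 0.0 0.0
[ 0.59  0.57 -1.22  1.48  0.38  1.37 -0.54] 0.0 0.0
[ 0.75  0.6  -1.31  1.49  0.26  1.34 -0.44] 0.0 0.0
[ 0.88  0.66 -1.38  1.49  0.15  1.31 -0.35] 0.0001 0.0
[ 0.97  0.71 -1.38  1.5   0.02  1.3  -0.23] 0.0077 0.7
[ 1.04  0.77 -1.38  1.5  -0.11  1.31 -0.13] 0.0067 0.6
[ 1.09  0.86 -1.38  1.5  -0.21  1.32 -0.04] 0.0046 0.4
[ 1.13  0.96 -1.38  1.5  -0.29  1.34  0.04] 0.0026 0.2
[ 1.09  1.13 -1.24  1.58 -0.19  1.22  0.21] 0.0 0.0
```

>>> send_rows([
  {"slide": [0,0,-0.57],"twist": [0,0,0]},
  {"slide": [0,0,-0.57],"twist": [0,0,0]},
  {"slide": [0,0,-0.57],"twist": [0,0,0]},
  {"slide": [0,0,-0.57],"twist": [0,0,0]},
  {"slide": [0,0,-0.57],"twist": [0,0,0]},
  {"slide": [0,0,-0.57],"twist": [0,0,0]},
  {"slide": [0,0,-0.57],"twist": [0,0,0]},
  {"slide": [0,0,-0.57],"twist": [0,0,0]},
  {"slide": [-0.39,0.18,0.08],"twist": [0,0,0]},
  {"slide": [-0.39,0.19,0.08],"twist": [0,0,0]},
  {"slide": [-0.4,0.18,0.08],"twist": [0,0,0]},
  {"slide": [-0.39,0.19,0.08],"twist": [0,0,0]},
  {"slide": [-0.39,0.18,0.08],"twist": [0,0,0]},
  {"slide": [-0.39,0.19,0.08],"twist": [0,0,0]},
  {"slide": [-0.4,0.18,0.08],"twist": [0,0,0]},
  {"slide": [-0.39,0.19,0.08],"twist": [0,0,0]},
  {"slide": [-0.39,0.18,0.07],"twist": [0,0,0]},
  {"slide": [-0.39,0.18,0.08],"twist": [0,0,0]},
])

```text
time: 18.7
position: [0.6132, 0.208, 0.1689]
ee_rot: [0.681, 0.733, -0.001, 0.0]
contact_force: [-0.6, 0.6, -0.4]
grip_width: 0.0176
grip_force: 45.0
```

>>> send_rows([
  {"slide": [0.03,0,-0.23],"twist": [0,0.11,0]},
  {"slide": [0.05,0,-0.23],"twist": [0,0.12,-0.01]},
  {"slide": [0.03,0,-0.24],"twist": [0,0.11,0]},
  {"slide": [0.05,0,-0.23],"twist": [0,0.11,0]},
  {"slide": [0.03,0,-0.24],"twist": [0,0.11,0]},
  {"slide": [0.05,0,-0.23],"twist": [0,0.11,0]},
  {"slide": [0.03,0,-0.23],"twist": [0,0.11,0]},
  {"slide": [0.05,0,-0.24],"twist": [0,0.11,0]},
  {"slide": [0.03,0,-0.23],"twist": [0,0.11,0]},
  {"slide": [0.05,0,-0.23],"twist": [0,0.11,0]},
  {"slide": [0.03,0,-0.24],"twist": [0,0.11,0]},
  {"slide": [0.05,0,-0.23],"twist": [0,0.12,0]},
  {"slide": [0.03,0,-0.24],"twist": [0,0.11,0]},
  {"slide": [0.05,0,-0.23],"twist": [0,0.11,0]},
  {"slide": [0,0,0],"twist": [0,0,0]},
])

```text
time: 20.58
position: [0.6191, 0.1455, 0.3104]
ee_rot: [0.557, 0.6, 0.389, -0.422]
contact_force: [-0.4, -0.1, -1.8]
grip_width: 0.0176
grip_force: 45.0
```

```bash
python3 - <<'E'
from h import *
where(); print(jar(.2)[0],state()['position'])
s=state();Q=R.from_quat(s['ee_rot']).as_matrix();p=s['position']
for nm,B in(('tool',p-.029*Q[:,2]),('world',p-.006*Q[:,2]+[0,0,.023])):
    print(nm,B.round(4),'low',(B-.133*Q[:,0]).round(4),'px low',proj('scene',B-.133*Q[:,0]).round(1),proj('top',B-.133*Q[:,0]).round(1),'px top end',proj('scene',B+.032*Q[:,0]).round(1),proj('top',B+.032*Q[:,0]).round(1))
print('jar rim c',proj('scene',[.618,.105,.115]).round(1))
a=snap('scene','s5');b=snap('top','t5')
cv2.imwrite('pics/m5.png',np.hstack([cv2.resize(a[60:210,220:320],(400,600),interpolation=2),cv2.resize(b[130:280,150:250],(400,600),interpolation=2)]))
E
```

```text
t 20.57 grasp [0.6204 0.1279 0.3168] x@94.0 z [-0.073  0.937 -0.341] q [ 1.11  0.95 -1.35  1.48 -0.31  1.36  0.06] F [-0.4 -0.1 -1.8] w 0.0176 gf 45.0
[0.61501862 0.14763565 0.31506053] [0.6190791  0.14546272 0.3103946 ]
tool [0.6212 0.1183 0.3203] low [0.6243 0.073  0.1953] px low [292.5 146.9] [212.8 180.1] px top end [314.7  88.6] [175.  170.6]
world [0.6195 0.1398 0.3354] low [0.6227 0.0946 0.2104] px low [298.7 137.9] [202.2 180. ] px top end [321.9  78.1] [162.1 170.3]
jar rim c [297.1 157.2]
```

View pics/m5.png

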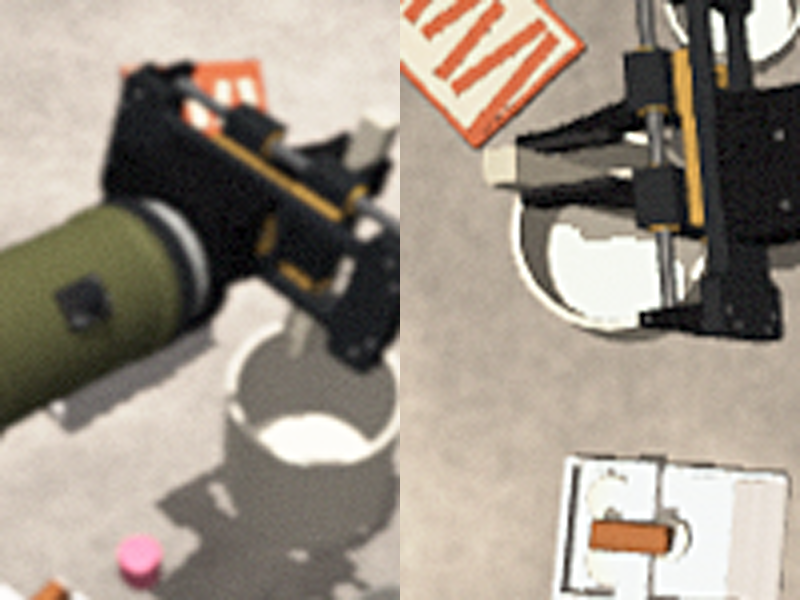

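The bar's lower end, at (300,345) in the left half, is over the jar mouth and matches the tool-offset model: the fingers are about 22 mm shorter than the reported TCP. I lower it now.

```bash
python3 - <<'E'
from kin import *
W=[(*jar(.035),8)]
rows(W); sim(state()['qpos'],W)
E
```

```text
{"slide":[-0.38, -0.01, 0.14],"twist":[0.0, 0.0, 0.0]},
{"slide":[-0.39, 0.0, 0.13],"twist":[0.0, 0.0, 0.0]},
{"slide":[-0.38, -0.01, 0.14],"twist":[-0.01, 0.0, 0.0]},
{"slide":[-0.38, -0.01, 0.14],"twist":[0.0, 0.0, 0.0]},
{"slide":[-0.39, -0.01, 0.13],"twist":[0.0, 0.0, 0.0]},
{"slide":[-0.38, 0.0, 0.14],"twist":[0.0, 0.0, 0.0]},
{"slide":[-0.39, -0.01, 0.14],"twist":[0.0, 0.0, 0.0]},
{"slide":[-0.38, -0.01, 0.14],"twist":[0.0, 0.0, 0.01]},
[ 1.08  1.11 -1.22  1.58 -0.22  1.22  0.23] 0.0 0.0
```

>>> send_rows([
  {"slide": [-0.38,-0.01,0.14],"twist": [0,0,0]},
  {"slide": [-0.38,-0.01,0.14],"twist": [0,0,0]},
  {"slide": [-0.38,-0.01,0.14],"twist": [0,0,0]},
  {"slide": [-0.38,-0.01,0.14],"twist": [0,0,0]},
  {"slide": [-0.38,0,0.14],"twist": [0,0,0]},
  {"slide": [0,0,0],"twist": [0,0,0]},
])

```text
time: 21.42
position: [0.6149, 0.149, 0.2096]
ee_rot: [0.555, 0.601, 0.388, -0.423]
contact_force: [-0.1, 0.4, -0.7]
grip_width: 0.0173
grip_force: 45.0
```

>>> send_rows([
  {"slide": [-0.38,-0.01,0.14],"twist": [0,0,0]},
  {"slide": [-0.38,0,0.14],"twist": [0,0,0]},
  {"slide": [-0.38,-0.01,0.14],"twist": [0,0,0]},
  {"slide": [0,0,0],"twist": [0,0,0]},
])

```text
time: 21.92
position: [0.6136, 0.1493, 0.1486]
ee_rot: [0.556, 0.601, 0.388, -0.423]
contact_force: [0.5, 0.4, -0.4]
grip_width: 0.0173
grip_force: 45.0
```

```bash
python3 - <<'E'
from h import *
where(); print(jar(.035)[0],state()['position'])
E
```

```text
t 21.93 grasp [0.615  0.1318 0.155 ] x@94.1 z [-0.078  0.937 -0.34 ] q [ 1.08  1.12 -1.21  1.57 -0.21  1.23  0.23] F [ 0.5  0.4 -0.4] w 0.0173 gf 45.0
[0.61501862 0.14763565 0.15006053] [0.61358959 0.14929612 0.14861259]
```

>>> send_rows([
  {"slide": [0,0,0],"twist": [0,0,0]},
  {"slide": [0,0,0],"twist": [0,0,0]},
  {"slide": [0,0,0],"twist": [0,0,0]},
  {"slide": [0,0,0],"twist": [0,0,0]},
  {"slide": [0,0,-0.4],"twist": [0,0,0]},
  {"slide": [0,0,-0.6],"twist": [0,0,0]},
  {"slide": [0,0,-0.6],"twist": [0,0,0]},
  {"slide": [0.5,0,-0.5],"twist": [0,0,0]},
  {"slide": [0.8,0,-0.2],"twist": [0,0,0]},
  {"slide": [0.8,0,-0.2],"twist": [0,0,0]},
  {"slide": [0,0,0],"twist": [0,0,0]},
], grip=0.6)

```text
time: 23.3
position: [0.6221, 0.0676, 0.2969]
ee_rot: [0.554, 0.603, 0.391, -0.42]
contact_force: [-0.5, -0.5, -0.6]
grip_width: 0.0521
grip_force: 0.0
```

```bash
python3 - <<'E'
from kin import *
where()
b=snap('top','t6')
cv2.imwrite('pics/m6.png',cv2.resize(b[100:300,140:400],(780,600),interpolation=2))
q=state()['qpos']
# tool offset: grip block centre 45 mm... choose actual grasp z (reported) 
def P(g,Q,b): return np.array(g)+Q[:,2]*b
for hd in(-130,):
    G=[.6237,-.1393,.11]; Q=ori(94.6)
    W=[(P(G,Q,.029)+[0,0,.14],Q,14)]
    rows(W); sim(q,W+[(P(G,Q,.029),Q,6)])
E
```

```text
t 23.30 grasp [0.6235 0.0501 0.3033] x@95.5 z [-0.074  0.937 -0.342] q [ 1.14  0.99 -1.29  1.4  -0.29  1.48  0.11] F [-0.5 -0.5 -0.6] w 0.0521 gf 0.0
{"slide":[-0.2, -0.02, -0.24],"twist":[0.0, -0.11, 0.0]},
{"slide":[-0.23, -0.02, -0.22],"twist":[0.0, -0.11, 0.0]},
{"slide":[-0.24, -0.03, -0.2],"twist":[0.0, -0.11, 0.0]},
{"slide":[-0.25, -0.02, -0.18],"twist":[0.0, -0.11, 0.0]},
{"slide":[-0.28, -0.02, -0.16],"twist":[0.0, -0.12, 0.0]},
{"slide":[-0.28, -0.02, -0.13],"twist":[0.0, -0.11, 0.0]},
{"slide":[-0.3, -0.03, -0.11],"twist":[0.0, -0.11, 0.0]},
{"slide":[-0.3, -0.02, -0.08],"twist":[0.0, -0.11, 0.0]},
{"slide":[-0.31, -0.02, -0.05],"twist":[0.0, -0.11, 0.0]},
{"slide":[-0.31, -0.02, -0.03],"twist":[0.0, -0.11, 0.0]},
{"slide":[-0.32, -0.02, 0.0],"twist":[0.01, -0.11, 0.0]},
{"slide":[-0.31, -0.03, 0.03],"twist":[0.0, -0.11, 0.0]},
{"slide":[-0.31, -0.02, 0.06],"twist":[0.0, -0.11, 0.0]},
{"slide":[-0.3, -0.02, 0.08],"twist":[0.0, -0.12, 0.0]},
[ 0.94  0.48 -1.07  1.41  0.42  1.49 -0.03] 0.0 0.0
[ 0.92  0.58 -1.01  1.59  0.51  1.26 -0.09] 0.0 0.0
```

View pics/m6.png

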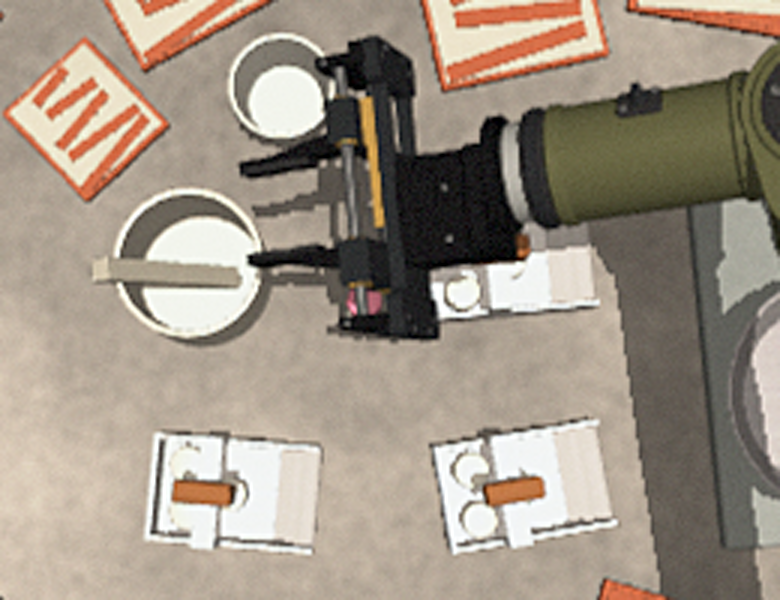

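The bar stands in the jar, its top at (100,270) leaning on the +y rim. Next is the far scoop, beside the arm.

>>> send_rows([
  {"slide": [-0.2,-0.02,-0.24],"twist": [0,-0.11,0]},
  {"slide": [-0.23,-0.02,-0.22],"twist": [0,-0.11,0]},
  {"slide": [-0.24,-0.03,-0.2],"twist": [0,-0.11,0]},
  {"slide": [-0.25,-0.02,-0.18],"twist": [0,-0.11,0]},
  {"slide": [-0.28,-0.02,-0.16],"twist": [0,-0.12,0]},
  {"slide": [-0.28,-0.02,-0.13],"twist": [0,-0.11,0]},
  {"slide": [-0.3,-0.03,-0.11],"twist": [0,-0.11,0]},
  {"slide": [-0.3,-0.02,-0.08],"twist": [0,-0.11,0]},
  {"slide": [-0.31,-0.02,-0.05],"twist": [0,-0.11,0]},
  {"slide": [-0.31,-0.02,-0.03],"twist": [0,-0.11,0]},
  {"slide": [-0.32,-0.02,0],"twist": [0.01,-0.11,0]},
  {"slide": [-0.31,-0.03,0.03],"twist": [0,-0.11,0]},
  {"slide": [-0.31,-0.02,0.06],"twist": [0,-0.11,0]},
  {"slide": [-0.3,-0.02,0.08],"twist": [0,-0.12,0]},
  {"slide": [0,0,0],"twist": [0,0,0]},
  {"slide": [0,0,0],"twist": [0,0,0]},
])

```text
time: 25.35
position: [0.6222, -0.1394, 0.2158]
ee_rot: [0.677, 0.736, -0.004, -0.003]
contact_force: [-0.3, -0.2, 0.4]
grip_width: 0.052
grip_force: 0.0
```

```bash
cat >> h.py <<'E'
GB=.036
def tg(g,Q): return np.array(g)+Q[:,2]*GB     # scoop grip centre -> reported TCP
def pour(L,th,hd=-90):
    t=np.radians(th); f=.085*np.cos(t)-.09*np.sin(t); u=-.085*np.sin(t)-.09*np.cos(t)
    h=np.radians(hd); g=np.array(L)-np.array([f*np.cos(h),f*np.sin(h),u]); Rm=ori(hd+180,th)
    return tg(g,Rm),Rm
E
python3 - <<'E'
from h import *
where()
w=snap('wrist','w7'); hsv=cv2.cvtColor(w,cv2.COLOR_BGR2HSV);H,S,V=[hsv[...,i].astype(int) for i in range(3)]
for r in rects('wrist',(H<14)&(S>140)&(V<200),.130-.022,60): print(r)
Q=ori(94.6);rows([(tg([.6237,-.1393,.16],Q),Q,5)])
E
```

```text
t 25.35 grasp [ 0.6224 -0.1394  0.2345] x@94.7 z [-0.009 -0.001 -1.   ] q [ 0.94  0.49 -1.06  1.42  0.42  1.49 -0.03] F [-0.3 -0.2  0.4] w 0.0520 gf 0.0
(array([ 0.3874, -0.1925,  0.0562,  0.0277]), -17.1, array([ 31., 213.]))
(array([ 0.627 , -0.1428,  0.0507,  0.0168]), -85.4, array([264., 189.]))
(array([ 0.4345, -0.1492,  0.049 ,  0.0394]), -80.2, array([ 68., 178.]))
(array([ 0.8032, -0.1157,  0.1158,  0.0646]), 11.6, array([429., 159.]))
(array([0.8038, 0.0172, 0.0471, 0.0055]), -61.8, array([484.,  27.]))
{"slide":[0.0, 0.01, 0.37],"twist":[0.0, 0.0, 0.0]},
{"slide":[0.0, 0.01, 0.36],"twist":[0.0, 0.0, 0.0]},
{"slide":[0.0, 0.01, 0.37],"twist":[-0.01, 0.0, 0.0]},
{"slide":[0.0, 0.0, 0.37],"twist":[0.0, 0.0, 0.0]},
{"slide":[0.0, 0.01, 0.37],"twist":[0.0, 0.0, 0.0]},
```

>>> send_rows([
  {"slide": [0,0.02,0.37],"twist": [0,0,0]},
  {"slide": [0,0.02,0.37],"twist": [0,0,0]},
  {"slide": [0,0.01,0.37],"twist": [-0.01,0,0]},
  {"slide": [0,0,0.37],"twist": [0,0,0]},
  {"slide": [0,0,0.37],"twist": [0,0,0]},
  {"slide": [0,0,0.25],"twist": [0,0,0]},
  {"slide": [0,0,0.25],"twist": [0,0,0]},
  {"slide": [0,0,0.25],"twist": [0,0,0]},
  {"slide": [0,0,0],"twist": [0,0,0]},
])

```text
time: 26.52
position: [0.6238, -0.1388, 0.085]
ee_rot: [0.677, 0.736, -0.001, 0.0]
contact_force: [1.1, -0.2, -0.3]
grip_width: 0.0522
grip_force: 0.0
```

>>> send_rows([
  {"slide": [0,0,0.15],"twist": [0,0,0]},
  {"slide": [0,0,0.1],"twist": [0,0,0]},
  {"slide": [0,0,0],"twist": [0,0,0]},
])

```text
time: 26.9
position: [0.6242, -0.1389, 0.0732]
ee_rot: [0.677, 0.736, -0.001, 0.001]
contact_force: [-0.0, -0.0, 0.6]
grip_width: 0.0523
grip_force: 0.0
```

```bash
python3 - <<'E'
from h import *
where(); print(tg([.6245,-.14,.11],ori(94.6)),state()['position'])
E
```

```text
t 26.90 grasp [ 0.6242 -0.1389  0.0919] x@94.8 z [-0.001 -0.002 -1.   ] q [ 0.91  0.59 -1.    1.59  0.52  1.25 -0.1 ] F [-0.  -0.   0.6] w 0.0523 gf 0.0
[ 0.6245 -0.14    0.074 ] [ 0.62421802 -0.13890673  0.07324496]
```

>>> send_rows([
  {"slide": [0,0,0],"twist": [0,0,0]},
  {"slide": [0,0,0],"twist": [0,0,0]},
  {"slide": [0,0,0],"twist": [0,0,0]},
  {"slide": [0,0,0],"twist": [0,0,0]},
  {"slide": [0,0,0],"twist": [0,0,0]},
  {"slide": [0,0,0],"twist": [0,0,0]},
], grip=0, grip_force=60)

```text
time: 27.65
position: [0.6248, -0.1389, 0.0737]
ee_rot: [0.677, 0.736, -0.001, 0.001]
contact_force: [0.6, -0.1, -0.4]
grip_width: 0.0178
grip_force: 59.9
```

```bash
python3 - <<'E'
from kin import *
where()
hd=-130; h=np.radians(hd); L=np.r_[np.array([.508,-.412])-.04*np.array([np.cos(h),np.sin(h)]),.150]
s=state(); 
W=[(s['position']+[0,0,.17],ori(94.6),8),(*pour(L+[0,0,.07],0,hd),12)]
rows(W); 
sim(s['qpos'],W+[(*pour(L,0,hd),4)]+[(*pour(L,t,hd),2) for t in range(10,86,15)])
E
```

```text
t 27.65 grasp [ 0.6248 -0.1388  0.0924] x@94.8 z [ 0.001 -0.002 -1.   ] q [ 0.91  0.59 -1.    1.59  0.52  1.25 -0.1 ] F [ 0.6 -0.1 -0.4] w 0.0178 gf 59.9
{"slide":[0.0, 0.0, -0.42],"twist":[0.0, 0.0, 0.0]},
{"slide":[0.0, 0.0, -0.43],"twist":[0.0, 0.0, 0.0]},
{"slide":[0.0, 0.0, -0.42],"twist":[0.0, 0.0, 0.0]},
{"slide":[0.0, 0.0, -0.43],"twist":[0.0, 0.0, 0.0]},
{"slide":[0.0, 0.0, -0.42],"twist":[0.0, 0.0, 0.0]},
{"slide":[-0.01, 0.0, -0.43],"twist":[0.0, 0.0, 0.0]},
{"slide":[0.0, 0.0, -0.42],"twist":[0.0, 0.0, 0.0]},
{"slide":[0.0, 0.0, -0.43],"twist":[0.0, 0.0, 0.0]},
{"slide":[-0.29, -0.09, -0.05],"twist":[0.0, 0.0, 0.08]},
{"slide":[-0.29, -0.06, -0.05],"twist":[0.0, 0.0, 0.09]},
{"slide":[-0.3, -0.05, -0.05],"twist":[0.0, 0.0, 0.08]},
{"slide":[-0.3, -0.02, -0.05],"twist":[0.0, 0.0, 0.08]},
{"slide":[-0.3, -0.01, -0.05],"twist":[0.0, 0.0, 0.08]},
{"slide":[-0.31, 0.01, -0.05],"twist":[0.0, 0.0, 0.09]},
{"slide":[-0.3, 0.03, -0.05],"twist":[0.0, 0.0, 0.08]},
{"slide":[-0.29, 0.05, -0.05],"twist":[0.0, 0.0, 0.08]},
{"slide":[-0.3, 0.07, -0.05],"twist":[0.0, 0.0, 0.09]},
{"slide":[-0.28, 0.09, -0.05],"twist":[0.0, 0.0, 0.08]},
{"slide":[-0.29, 0.11, -0.05],"twist":[0.0, 0.0, 0.08]},
{"slide":[-0.27, 0.12, -0.05],"twist":[0.0, 0.0, 0.09]},
[ 0.94  0.47 -1.07  1.37  0.41  1.53 -0.02] 0.0 0.0
[ 1.05  0.46 -0.88  1.25  0.35  1.58 -0.47] 0.0 0.0
[ 1.06  0.49 -0.87  1.36  0.37  1.46 -0.49] 0.0 0.0
[ 1.23  0.47 -0.92  1.38  0.21  1.4  -0.35] 0.0 0.0
[ 1.45  0.51 -0.99  1.4  -0.01  1.37 -0.16] 0.0 0.0
[ 1.62  0.61 -1.05  1.4  -0.18  1.38  0.01] 0.0 0.0
[ 1.73  0.77 -1.08  1.39 -0.3   1.42  0.13] 0.0 0.0
[ 1.8   0.95 -1.09  1.37 -0.39  1.47  0.23] 0.0 0.0
[ 1.82  1.15 -1.09  1.33 -0.47  1.53  0.31] 0.0 0.0
```

>>> send_rows([
  {"slide": [0,0,-0.2],"twist": [0,0,0]},
  {"slide": [0,0,-0.42],"twist": [0,0,0]},
  {"slide": [0,0,-0.45],"twist": [0,0,0]},
  {"slide": [0,0,-0.45],"twist": [0,0,0]},
  {"slide": [0,0,-0.45],"twist": [0,0,0]},
  {"slide": [0,0,-0.45],"twist": [0,0,0]},
  {"slide": [0,0,-0.45],"twist": [0,0,0]},
  {"slide": [0,0,-0.42],"twist": [0,0,0]},
  {"slide": [-0.15,0,-0.1],"twist": [0,0,0]},
])

```text
time: 28.78
position: [0.6261, -0.145, 0.2455]
ee_rot: [0.676, 0.737, 0.0, 0.002]
contact_force: [-0.6, 0.2, -3.8]
grip_width: 0.0174
grip_force: 59.9
```

```bash
python3 - <<'E'
from h import *
where()
hd=-130; h=np.radians(hd); L=np.r_[np.array([.508,-.412])-.04*np.array([np.cos(h),np.sin(h)]),.150]
rows([(*pour(L+[0,0,.07],0,hd),12),(*pour(L,0,hd),4)])
E
```

```text
t 28.77 grasp [ 0.626  -0.145   0.2642] x@94.9 z [ 0.003 -0.003 -1.   ] q [ 0.94  0.48 -1.07  1.37  0.42  1.53 -0.01] F [-0.6  0.2 -3.8] w 0.0174 gf 59.9
{"slide":[-0.28, -0.09, -0.05],"twist":[0.0, 0.0, 0.08]},
{"slide":[-0.28, -0.07, -0.04],"twist":[0.0, 0.0, 0.09]},
{"slide":[-0.29, -0.04, -0.05],"twist":[0.0, 0.0, 0.08]},
{"slide":[-0.29, -0.04, -0.05],"twist":[0.0, 0.0, 0.08]},
{"slide":[-0.29, -0.01, -0.04],"twist":[0.0, 0.0, 0.09]},
{"slide":[-0.3, 0.01, -0.05],"twist":[0.0, 0.0, 0.08]},
{"slide":[-0.29, 0.03, -0.05],"twist":[0.0, 0.0, 0.08]},
{"slide":[-0.29, 0.04, -0.05],"twist":[0.0, 0.0, 0.09]},
{"slide":[-0.28, 0.07, -0.04],"twist":[0.0, 0.0, 0.08]},
{"slide":[-0.28, 0.08, -0.05],"twist":[0.0, 0.0, 0.08]},
{"slide":[-0.28, 0.1, -0.05],"twist":[0.0, 0.0, 0.08]},
{"slide":[-0.26, 0.12, -0.04],"twist":[0.0, 0.0, 0.09]},
{"slide":[0.0, 0.0, 0.35],"twist":[0.0, 0.0, 0.0]},
{"slide":[0.0, 0.0, 0.35],"twist":[0.0, 0.0, 0.0]},
{"slide":[0.0, -0.01, 0.35],"twist":[0.0, 0.0, 0.0]},
{"slide":[0.0, 0.0, 0.35],"twist":[0.0, 0.0, 0.0]},
```

Weight is 3.8 N, so the full scoop is in hand. I carry it over the pan.

>>> send_rows([
  {"slide": [-0.28,-0.09,-0.05],"twist": [0,0,0.08]},
  {"slide": [-0.28,-0.07,-0.04],"twist": [0,0,0.09]},
  {"slide": [-0.29,-0.04,-0.05],"twist": [0,0,0.08]},
  {"slide": [-0.29,-0.04,-0.05],"twist": [0,0,0.08]},
  {"slide": [-0.29,-0.01,-0.04],"twist": [0,0,0.09]},
  {"slide": [-0.3,0.01,-0.05],"twist": [0,0,0.08]},
  {"slide": [-0.29,0.03,-0.05],"twist": [0,0,0.08]},
  {"slide": [-0.29,0.04,-0.05],"twist": [0,0,0.09]},
  {"slide": [-0.28,0.07,-0.04],"twist": [0,0,0.08]},
  {"slide": [-0.28,0.08,-0.05],"twist": [0,0,0.08]},
  {"slide": [-0.28,0.1,-0.05],"twist": [0,0,0.08]},
  {"slide": [-0.26,0.12,-0.04],"twist": [0,0,0.09]},
  {"slide": [0,0,0.3],"twist": [0,0,0]},
  {"slide": [0,0,0.3],"twist": [0,0,0]},
  {"slide": [0,0,0.3],"twist": [0,0,0]},
  {"slide": [0,0,0.2],"twist": [0,0,0]},
  {"slide": [0,0,0],"twist": [0,0,0]},
  {"slide": [0,0,0],"twist": [0,0,0]},
])

```text
time: 31.02
position: [0.5878, -0.3172, 0.217]
ee_rot: [0.907, 0.421, -0.0, 0.001]
contact_force: [-0.1, -0.9, -4.2]
grip_width: 0.0177
grip_force: 59.9
```

```bash
python3 - <<'E'
from h import *
where()
hd=-130; h=np.radians(hd); L=np.r_[np.array([.508,-.412])-.04*np.array([np.cos(h),np.sin(h)]),.152]
print(pour(L,0,hd)[0],state()['position'],L)
b=snap('top','t8')
p=proj('top',L);print('lip px in crop',((p-[290,140])*4).round(0))
cv2.imwrite('pics/m8.png',cv2.resize(b[140:290,290:490],(800,600),interpolation=2))
rows([(*pour(L,t,hd),3) for t in range(15,91,15)])
E
```

```text
t 31.02 grasp [ 0.5878 -0.3171  0.2357] x@49.8 z [ 0.001 -0.002 -1.   ] q [ 1.06  0.48 -0.87  1.35  0.37  1.48 -0.48] F [-0.1 -0.9 -4.2] w 0.0177 gf 59.9
[ 0.58834845 -0.31624444  0.206     ] [ 0.58784704 -0.3171543   0.21704033] [ 0.5337115  -0.38135822  0.152     ]
lip px in crop [498. 316.]
{"slide":[-0.11, 0.0, -0.06],"twist":[0.0, 0.11, 0.0]},
{"slide":[-0.1, 0.0, -0.07],"twist":[0.0, 0.11, 0.0]},
{"slide":[-0.09, 0.0, -0.08],"twist":[0.0, 0.12, 0.0]},
{"slide":[-0.11, 0.0, -0.13],"twist":[0.0, 0.11, 0.0]},
{"slide":[-0.1, 0.0, -0.15],"twist":[0.0, 0.11, 0.0]},
{"slide":[-0.09, 0.0, -0.15],"twist":[0.0, 0.11, 0.0]},
{"slide":[-0.11, 0.0, -0.13],"twist":[0.0, 0.11, 0.0]},
{"slide":[-0.1, 0.0, -0.15],"twist":[0.0, 0.11, 0.0]},
{"slide":[-0.09, 0.0, -0.15],"twist":[0.0, 0.11, 0.0]},
{"slide":[-0.11, 0.0, -0.13],"twist":[0.0, 0.11, 0.0]},
{"slide":[-0.1, 0.0, -0.15],"twist":[0.0, 0.11, 0.0]},
{"slide":[-0.09, 0.0, -0.15],"twist":[0.0, 0.12, 0.0]},
{"slide":[-0.11, 0.0, -0.13],"twist":[0.0, 0.11, 0.0]},
{"slide":[-0.1, 0.0, -0.15],"twist":[0.0, 0.11, 0.0]},
{"slide":[-0.09, 0.0, -0.15],"twist":[0.0, 0.11, 0.0]},
{"slide":[-0.11, 0.0, -0.13],"twist":[0.0, 0.11, 0.0]},
{"slide":[-0.1, 0.0, -0.15],"twist":[0.0, 0.11, 0.0]},
{"slide":[-0.09, 0.01, -0.15],"twist":[0.0, 0.11, 0.0]},
```

View pics/m8.png

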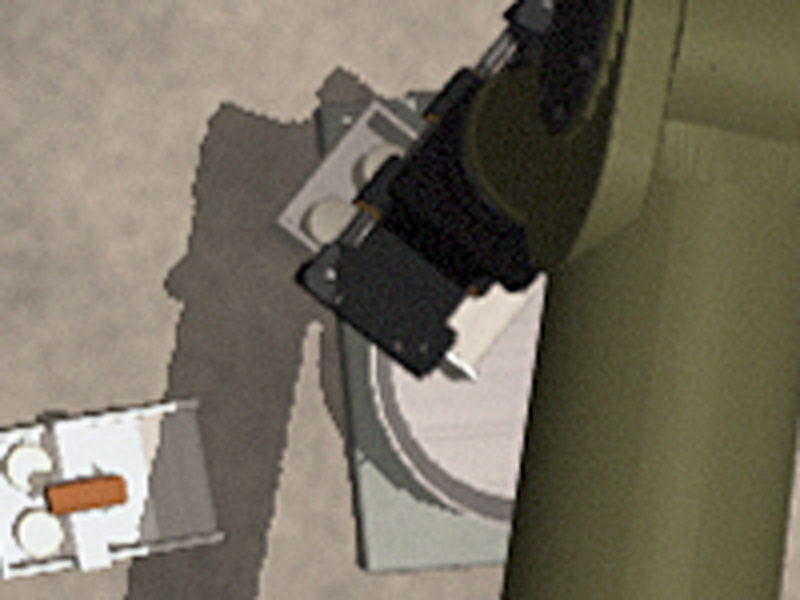

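The lip, near (500,310) in the crop, is over the pan. I tilt slowly.

>>> send_rows([
  {"slide": [-0.11,0,-0.06],"twist": [0,0.11,0]},
  {"slide": [-0.1,0,-0.07],"twist": [0,0.11,0]},
  {"slide": [-0.09,0,-0.08],"twist": [0,0.12,0]},
  {"slide": [-0.11,0,-0.13],"twist": [0,0.11,0]},
  {"slide": [-0.1,0,-0.15],"twist": [0,0.11,0]},
  {"slide": [-0.05,0,-0.07],"twist": [0,0.06,0]},
  {"slide": [-0.05,0,-0.07],"twist": [0,0.05,0]},
  {"slide": [-0.05,0,-0.07],"twist": [0,0.06,0]},
  {"slide": [-0.05,0,-0.07],"twist": [0,0.05,0]},
  {"slide": [-0.05,0,-0.07],"twist": [0,0.06,0]},
  {"slide": [-0.05,0,-0.07],"twist": [0,0.05,0]},
  {"slide": [-0.05,0,-0.07],"twist": [0,0.06,0]},
  {"slide": [-0.05,0,-0.07],"twist": [0,0.05,0]},
  {"slide": [-0.05,0,-0.07],"twist": [0,0.06,0]},
  {"slide": [-0.05,0,-0.07],"twist": [0,0.05,0]},
  {"slide": [-0.05,0,-0.07],"twist": [0,0.06,0]},
  {"slide": [-0.05,0,-0.07],"twist": [0,0.05,0]},
  {"slide": [-0.05,0,-0.07],"twist": [0,0.06,0]},
  {"slide": [-0.05,0,-0.07],"twist": [0,0.05,0]},
])

```text
time: 33.45
position: [0.5304, -0.3849, 0.2491]
ee_rot: [0.786, 0.365, 0.453, -0.21]
contact_force: [0.7, 0.3, -4.0]
grip_width: 0.0176
grip_force: 59.9
```

```bash
python3 - <<'E'
from h import *
where()
hd=-130; h=np.radians(hd); L=np.r_[np.array([.508,-.412])-.04*np.array([np.cos(h),np.sin(h)]),.156]
rows([(*pour(L,83,hd),10)])
E
```

```text
t 33.45 grasp [ 0.5199 -0.3973  0.2584] x@49.9 z [ 0.559  0.66  -0.502] q [ 1.76  0.83 -1.09  1.39 -0.33  1.43  0.17] F [ 0.7  0.3 -4. ] w 0.0176 gf 59.9
{"slide":[-0.04, 0.0, -0.06],"twist":[0.0, 0.05, 0.0]},
{"slide":[-0.04, 0.0, -0.07],"twist":[0.0, 0.05, 0.0]},
{"slide":[-0.04, 0.0, -0.07],"twist":[0.0, 0.05, 0.0]},
{"slide":[-0.03, 0.0, -0.07],"twist":[0.0, 0.06, 0.0]},
{"slide":[-0.03, 0.0, -0.07],"twist":[0.0, 0.05, 0.0]},
{"slide":[-0.03, 0.01, -0.07],"twist":[0.0, 0.05, 0.0]},
{"slide":[-0.03, 0.0, -0.07],"twist":[0.0, 0.05, 0.0]},
{"slide":[-0.02, 0.0, -0.07],"twist":[0.0, 0.05, 0.0]},
{"slide":[-0.02, 0.0, -0.08],"twist":[0.0, 0.05, 0.0]},
{"slide":[-0.02, 0.0, -0.07],"twist":[0.01, 0.05, 0.0]},
```

>>> send_rows([
  {"slide": [-0.04,0,-0.06],"twist": [0,0.05,0]},
  {"slide": [-0.04,0,-0.07],"twist": [0,0.05,0]},
  {"slide": [-0.04,0,-0.07],"twist": [0,0.05,0]},
  {"slide": [-0.03,0,-0.07],"twist": [0,0.06,0]},
  {"slide": [-0.03,0,-0.07],"twist": [0,0.05,0]},
  {"slide": [-0.03,0.01,-0.07],"twist": [0,0.05,0]},
  {"slide": [-0.03,0,-0.07],"twist": [0,0.05,0]},
  {"slide": [-0.02,0,-0.07],"twist": [0,0.05,0]},
  {"slide": [-0.02,0,-0.08],"twist": [0,0.05,0]},
  {"slide": [-0.02,0,-0.07],"twist": [0,0.05,0]},
  {"slide": [0,0,0],"twist": [0,0,0]},
  {"slide": [0,0,0],"twist": [0,0,0]},
])

```text
time: 34.95
position: [0.5066, -0.4137, 0.2477]
ee_rot: [0.68, 0.317, 0.6, -0.278]
contact_force: [-0.1, 1.1, -1.7]
grip_width: 0.0173
grip_force: 59.9
```

```bash
python3 - <<'E'
from h import *
where()
b=snap('scene','s9')
cv2.imwrite('pics/m9.png',cv2.resize(b[170:350,20:260],(800,600),interpolation=2))
E
```

```text
t 34.95 grasp [ 0.4946 -0.4279  0.2501] x@50.7 z [ 0.64   0.758 -0.127] q [ 1.83  1.11 -1.1   1.34 -0.46  1.52  0.3 ] F [-0.1  1.1 -1.7] w 0.0173 gf 59.9
```

View pics/m9.png

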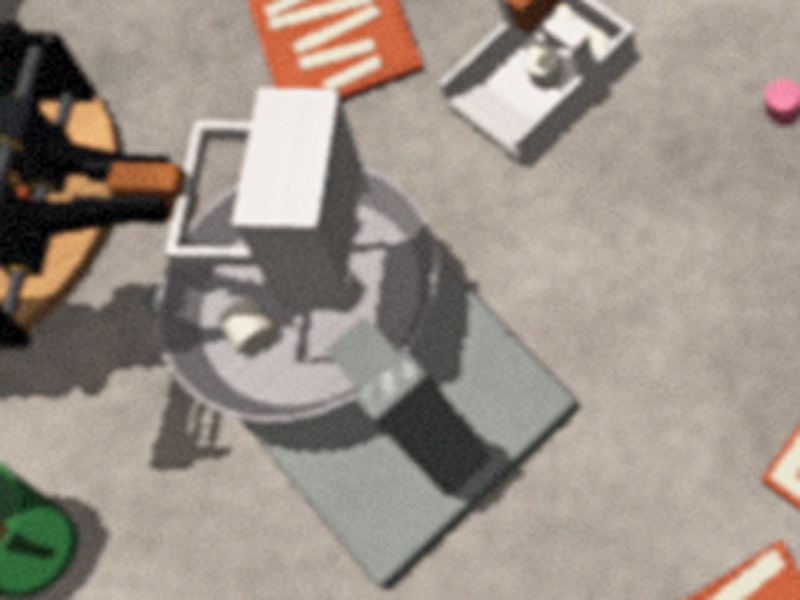

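The scoop is empty at 1.7 N. Cylinders lie in the pan at (245,325) and (350,290), with none spilled. I untilt and return the scoop to its place.

```bash
python3 - <<'E'
from kin import *
where()
hd=-130; h=np.radians(hd); L=np.r_[np.array([.508,-.412])-.04*np.array([np.cos(h),np.sin(h)]),.150]
s=state(); Q=ori(94.8)
W=[(*pour(L+[.0,0,.09],0,hd),16)]
p,M=rows(W); print(); W2=[(np.array([.6248,-.1388,.235]),Q,12)]
rows(W2,p,M)
sim(s['qpos'],W+W2)
E
```

```text
t 35.00 grasp [ 0.4947 -0.4277  0.2503] x@50.9 z [ 0.64   0.758 -0.127] q [ 1.83  1.11 -1.1   1.34 -0.46  1.52  0.3 ] F [ 0.   0.7 -1.4] w 0.0176 gf 59.9
{"slide":[0.08, 0.0, 0.15],"twist":[0.0, -0.11, 0.0]},
{"slide":[0.09, 0.0, 0.14],"twist":[0.0, -0.12, 0.0]},
{"slide":[0.1, 0.0, 0.14],"twist":[0.0, -0.11, 0.0]},
{"slide":[0.11, 0.0, 0.12],"twist":[0.0, -0.12, 0.0]},
{"slide":[0.13, 0.0, 0.11],"twist":[0.0, -0.11, 0.0]},
{"slide":[0.13, 0.0, 0.11],"twist":[0.0, -0.12, 0.0]},
{"slide":[0.15, 0.0, 0.08],"twist":[0.0, -0.11, 0.0]},
{"slide":[0.15, 0.0, 0.08],"twist":[0.0, -0.12, 0.0]},
{"slide":[0.16, 0.0, 0.06],"twist":[0.0, -0.11, 0.0]},
{"slide":[0.16, 0.0, 0.05],"twist":[0.0, -0.12, 0.0]},
{"slide":[0.16, 0.0, 0.03],"twist":[0.0, -0.11, 0.0]},
{"slide":[0.17, 0.0, 0.02],"twist":[0.0, -0.12, 0.0]},
{"slide":[0.17, 0.0, 0.0],"twist":[0.0, -0.11, 0.0]},
{"slide":[0.17, 0.0, -0.01],"twist":[0.0, -0.12, 0.0]},
{"slide":[0.17, 0.0, -0.03],"twist":[0.0, -0.11, 0.0]},
{"slide":[0.16, 0.0, -0.04],"twist":[0.0, -0.12, 0.0]},

{"slide":[0.27, -0.14, 0.1],"twist":[0.0, 0.0, -0.08]},
{"slide":[0.27, -0.13, 0.09],"twist":[0.0, 0.0, -0.09]},
{"slide":[0.28, -0.11, 0.1],"twist":[0.0, 0.0, -0.08]},
{"slide":[0.29, -0.09, 0.1],"twist":[0.0, 0.0, -0.08]},
{"slide":[0.29, -0.07, 0.1],"twist":[0.0, 0.0, -0.09]},
{"slide":[0.3, -0.05, 0.09],"twist":[0.0, 0.0, -0.08]},
{"slide":[0.3, -0.04, 0.1],"twist":[0.0, 0.0, -0.08]},
{"slide":[0.31, -0.01, 0.1],"twist":[0.0, 0.0, -0.09]},
{"slide":[0.3, 0.01, 0.1],"twist":[0.0, 0.0, -0.08]},
{"slide":[0.3, 0.03, 0.09],"twist":[0.0, 0.0, -0.08]},
{"slide":[0.3, 0.04, 0.1],"twist":[0.0, 0.0, -0.09]},
{"slide":[0.29, 0.07, 0.1],"twist":[0.0, 0.0, -0.08]},
[ 1.05  0.47 -0.89  1.21  0.36  1.62 -0.47] 0.0 0.0
[ 0.94  0.48 -1.08  1.39  0.42  1.52 -0.03] 0.0 0.0
```

>>> send_rows([
  {"slide": [0.4,0,0],"twist": [0,0,0]},
  {"slide": [0.08,0,0.15],"twist": [0,-0.11,0]},
  {"slide": [0.09,0,0.14],"twist": [0,-0.12,0]},
  {"slide": [0.1,0,0.14],"twist": [0,-0.11,0]},
  {"slide": [0.11,0,0.12],"twist": [0,-0.12,0]},
  {"slide": [0.13,0,0.11],"twist": [0,-0.11,0]},
  {"slide": [0.13,0,0.11],"twist": [0,-0.12,0]},
  {"slide": [0.15,0,0.08],"twist": [0,-0.11,0]},
  {"slide": [0.15,0,0.08],"twist": [0,-0.12,0]},
  {"slide": [0.16,0,0.06],"twist": [0,-0.11,0]},
  {"slide": [0.16,0,0.05],"twist": [0,-0.12,0]},
  {"slide": [0.16,0,0.03],"twist": [0,-0.11,0]},
  {"slide": [0.17,0,0.02],"twist": [0,-0.12,0]},
  {"slide": [0.17,0,0],"twist": [0,-0.11,0]},
  {"slide": [0.17,0,-0.01],"twist": [0,-0.12,0]},
  {"slide": [0.17,0,-0.03],"twist": [0,-0.11,0]},
  {"slide": [0.16,0,-0.04],"twist": [0,-0.12,0]},
  {"slide": [0,0,0],"twist": [0,0,0]},
])

```text
time: 37.25
position: [0.5927, -0.3074, 0.315]
ee_rot: [0.905, 0.426, 0.002, 0.0]
contact_force: [0.6, 0.6, -2.8]
grip_width: 0.0174
grip_force: 59.9
```

>>> send_rows([
  {"slide": [0.27,-0.14,0.1],"twist": [0,0,-0.08]},
  {"slide": [0.27,-0.13,0.09],"twist": [0,0,-0.09]},
  {"slide": [0.28,-0.11,0.1],"twist": [0,0,-0.08]},
  {"slide": [0.29,-0.09,0.1],"twist": [0,0,-0.08]},
  {"slide": [0.29,-0.07,0.1],"twist": [0,0,-0.09]},
  {"slide": [0.3,-0.05,0.09],"twist": [0,0,-0.08]},
  {"slide": [0.3,-0.04,0.1],"twist": [0,0,-0.08]},
  {"slide": [0.31,-0.01,0.1],"twist": [0,0,-0.09]},
  {"slide": [0.3,0.01,0.1],"twist": [0,0,-0.08]},
  {"slide": [0.3,0.03,0.09],"twist": [0,0,-0.08]},
  {"slide": [0.3,0.04,0.1],"twist": [0,0,-0.09]},
  {"slide": [0.29,0.07,0.1],"twist": [0,0,-0.08]},
  {"slide": [0,0,0],"twist": [0,0,0]},
  {"slide": [0,0,0],"twist": [0,0,0]},
])

```text
time: 39.0
position: [0.6265, -0.1381, 0.2542]
ee_rot: [0.677, 0.736, -0.001, 0.001]
contact_force: [-0.3, -1.1, -2.0]
grip_width: 0.0177
grip_force: 59.9
```

```bash
python3 - <<'E'
from kin import *
where()
b=snap('top','t10');hsv=cv2.cvtColor(b,cv2.COLOR_BGR2HSV)
cv2.imwrite('pics/m10.png',cv2.resize(b[150:300,280:480],(800,600),interpolation=2))
Q=ori(94.8)
rows([(np.array([.6248,-.1388,.09]),Q,8)])
E
```

```text
t 39.00 grasp [ 0.6265 -0.1381  0.2729] x@94.8 z [ 0.    -0.003 -1.   ] q [ 0.94  0.48 -1.09  1.35  0.42  1.55 -0.03] F [-0.3 -1.1 -2. ] w 0.0177 gf 59.9
{"slide":[0.0, 0.0, 0.41],"twist":[0.0, 0.0, 0.0]},
{"slide":[0.0, -0.01, 0.41],"twist":[0.0, 0.0, 0.0]},
{"slide":[0.0, 0.0, 0.41],"twist":[0.0, 0.0, 0.0]},
{"slide":[0.0, -0.01, 0.41],"twist":[0.0, 0.0, 0.0]},
{"slide":[0.0, 0.0, 0.41],"twist":[0.0, 0.0, 0.0]},
{"slide":[0.0, -0.01, 0.41],"twist":[0.0, 0.0, 0.0]},
{"slide":[0.0, 0.0, 0.41],"twist":[0.0, 0.0, 0.0]},
{"slide":[0.0, 0.0, 0.41],"twist":[0.0, 0.0, 0.0]},
```

View pics/m10.png

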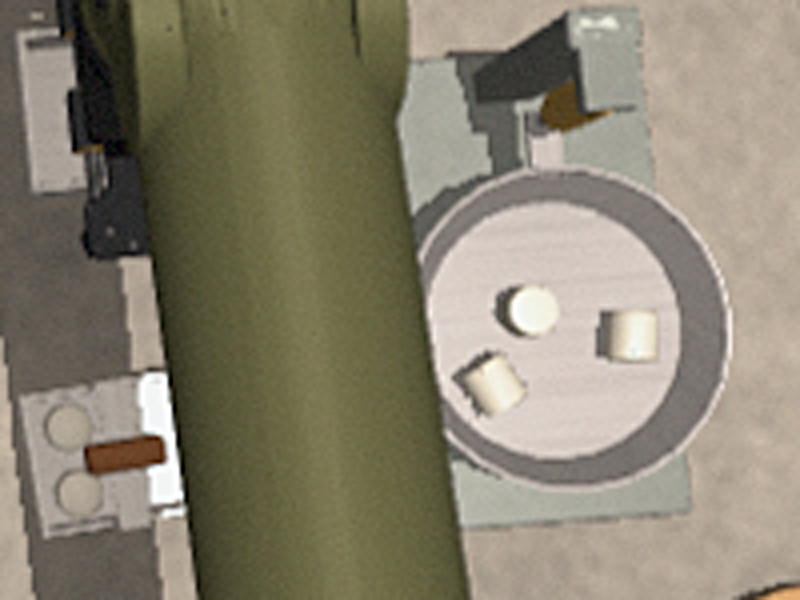

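All three cylinders are in the pan, at (530,310), (632,335) and (495,385). I set the scoop down.

>>> send_rows([
  {"slide": [0,0,0.41],"twist": [0,0,0]},
  {"slide": [0,-0.01,0.41],"twist": [0,0,0]},
  {"slide": [0,0,0.41],"twist": [0,0,0]},
  {"slide": [0,-0.01,0.41],"twist": [0,0,0]},
  {"slide": [0,0,0.41],"twist": [0,0,0]},
  {"slide": [0,-0.01,0.41],"twist": [0,0,0]},
  {"slide": [0,0,0.41],"twist": [0,0,0]},
  {"slide": [0,0,0.41],"twist": [0,0,0]},
  {"slide": [0,0,0.1],"twist": [0,0,0]},
  {"slide": [0,0,0.1],"twist": [0,0,0]},
  {"slide": [0,0,0],"twist": [0,0,0]},
])

```text
time: 40.42
position: [0.6252, -0.1379, 0.0804]
ee_rot: [0.677, 0.736, -0.001, 0.001]
contact_force: [-0.2, 0.2, -1.5]
grip_width: 0.0172
grip_force: 59.9
```

>>> send_rows([
  {"slide": [0,0,0.05],"twist": [0,0,0]},
  {"slide": [0,0,0.04],"twist": [0,0,0]},
  {"slide": [0,0,0],"twist": [0,0,0]},
])

```text
time: 40.8
position: [0.6249, -0.138, 0.0756]
ee_rot: [0.677, 0.736, -0.001, 0.001]
contact_force: [-0.2, 0.1, -2.8]
grip_width: 0.0176
grip_force: 59.9
```

>>> send_rows([
  {"slide": [0,0,0.03],"twist": [0,0,0]},
  {"slide": [0,0,0],"twist": [0,0,0]},
])

```text
time: 41.05
position: [0.6248, -0.1379, 0.074]
ee_rot: [0.677, 0.736, -0.001, 0.001]
contact_force: [0.4, -0.8, -2.1]
grip_width: 0.0173
grip_force: 59.9
```

>>> send_rows([
  {"slide": [0,0,0],"twist": [0,0,0]},
  {"slide": [0,0,0],"twist": [0,0,0]},
  {"slide": [0,0,0],"twist": [0,0,0]},
  {"slide": [0,0,0],"twist": [0,0,0]},
  {"slide": [0,0,-0.2],"twist": [0,0,0]},
  {"slide": [0,0,-0.5],"twist": [0,0,0]},
  {"slide": [0,0,-0.5],"twist": [0,0,0]},
  {"slide": [0,0,-0.7],"twist": [0,0,0]},
  {"slide": [0,0,-0.7],"twist": [0,0,0]},
  {"slide": [0,0,-0.4],"twist": [0,0,0]},
], grip=0.6)

```text
time: 42.3
position: [0.6257, -0.1373, 0.2268]
ee_rot: [0.677, 0.736, -0.0, 0.002]
contact_force: [0.7, 0.8, -0.6]
grip_width: 0.0522
grip_force: 0.0
```

```bash
python3 - <<'E'
from kin import *
where()
s=state();Q=ori(99.2);G=[.4375,-.1465,.11]
hd=-130; h=np.radians(hd); L=np.r_[np.array([.508,-.412])-.04*np.array([np.cos(h),np.sin(h)]),.155]
W=[(tg(G,Q)+[0,0,.12],Q,10)]
rows(W)
q=sim(s['qpos'],W+[(tg(G,Q),Q,6)])
print('then')
q=sim(q,[(tg(G,Q)+[0,0,.19],Q,8),(*pour(L+[0,0,.07],0,hd),12),(*pour(L,0,hd),3)]+[(*pour(L,t,hd),3) for t in range(15,91,15)])
E
```

```text
t 42.30 grasp [ 0.6257 -0.1373  0.2455] x@94.8 z [ 0.003 -0.003 -1.   ] q [ 0.94  0.49 -1.08  1.4   0.43  1.5  -0.03] F [ 0.7  0.8 -0.6] w 0.0522 gf 0.0
{"slide":[0.01, -0.38, 0.06],"twist":[0.0, 0.0, -0.01]},
{"slide":[0.02, -0.37, 0.07],"twist":[0.0, 0.0, -0.01]},
{"slide":[0.02, -0.38, 0.06],"twist":[0.0, 0.0, -0.01]},
{"slide":[0.02, -0.38, 0.07],"twist":[0.0, 0.0, -0.01]},
{"slide":[0.03, -0.37, 0.06],"twist":[0.0, 0.0, -0.01]},
{"slide":[0.03, -0.38, 0.07],"twist":[0.0, 0.0, -0.01]},
{"slide":[0.03, -0.37, 0.06],"twist":[0.0, 0.0, -0.01]},
{"slide":[0.03, -0.38, 0.07],"twist":[0.0, 0.0, -0.01]},
{"slide":[0.04, -0.38, 0.06],"twist":[0.0, 0.0, -0.01]},
{"slide":[0.04, -0.37, 0.07],"twist":[0.0, 0.0, -0.01]},
[ 1.59 -0.14 -1.21  1.86 -0.13  1.33  0.57] 0.0 0.0
[ 1.5   0.16 -1.29  2.02  0.18  1.09  0.29] 0.0 0.0
then
[ 1.63 -0.22 -1.17  1.75 -0.2   1.48  0.64] 0.0 0.0
[ 1.12  0.52 -1.03  1.23  0.44  1.62 -0.52] 0.0 0.0
[ 1.14  0.54 -1.02  1.35  0.45  1.49 -0.54] 0.0 0.0
[ 1.4   0.55 -1.12  1.38  0.24  1.41 -0.36] 0.0 0.0
[ 1.6   0.63 -1.2   1.39  0.07  1.38 -0.2 ] 0.0 0.0
[ 1.74  0.77 -1.26  1.39 -0.06  1.39 -0.06] 0.0 0.0
[ 1.83  0.94 -1.28  1.38 -0.16  1.41  0.05] 0.0 0.0
[ 1.87  1.14 -1.28  1.36 -0.25  1.45  0.14] 0.0 0.0
[ 1.89  1.33 -1.28  1.32 -0.32  1.51  0.22] 0.0 0.0
```

>>> send_rows([
  {"slide": [0.01,-0.38,0.06],"twist": [0,0,-0.01]},
  {"slide": [0.02,-0.37,0.07],"twist": [0,0,-0.01]},
  {"slide": [0.02,-0.38,0.06],"twist": [0,0,-0.01]},
  {"slide": [0.02,-0.38,0.07],"twist": [0,0,-0.01]},
  {"slide": [0.03,-0.37,0.06],"twist": [0,0,-0.01]},
  {"slide": [0.03,-0.38,0.07],"twist": [0,0,-0.01]},
  {"slide": [0.03,-0.37,0.06],"twist": [0,0,-0.01]},
  {"slide": [0.03,-0.38,0.07],"twist": [0,0,-0.01]},
  {"slide": [0.04,-0.38,0.06],"twist": [0,0,-0.01]},
  {"slide": [0.04,-0.37,0.07],"twist": [0,0,-0.01]},
  {"slide": [0,0,0],"twist": [0,0,0]},
  {"slide": [0,0,0],"twist": [0,0,0]},
])

```text
time: 43.8
position: [0.4372, -0.1466, 0.1919]
ee_rot: [0.647, 0.762, -0.001, 0.001]
contact_force: [-1.0, 0.3, -0.1]
grip_width: 0.0523
grip_force: 0.0
```

```bash
python3 - <<'E'
from h import *
where()
w=snap('wrist','w11'); hsv=cv2.cvtColor(w,cv2.COLOR_BGR2HSV);H,S,V=[hsv[...,i].astype(int) for i in range(3)]
for r in rects('wrist',(H<14)&(S>140)&(V<200),.130-.022,60): print(r)
Q=ori(99.2);rows([(tg([.4375,-.1465,.125],Q),Q,6)])
E
```

```text
t 43.80 grasp [ 0.4372 -0.1466  0.2106] x@99.3 z [ 0.    -0.003 -1.   ] q [ 1.59 -0.14 -1.21  1.87 -0.13  1.32  0.58] F [-1.   0.3 -0.1] w 0.0523 gf 0.0
(array([ 0.6283, -0.1303,  0.0482,  0.0261]), -9.1, array([467., 207.]))
(array([ 0.3295, -0.1887,  0.0949,  0.0261]), -17.2, array([148., 215.]))
(array([ 0.4367, -0.1494,  0.0516,  0.0167]), -80.7, array([258., 194.]))
{"slide":[0.0, 0.0, 0.34],"twist":[0.0, 0.0, 0.0]},
{"slide":[0.0, 0.0, 0.35],"twist":[0.0, 0.0, 0.0]},
{"slide":[0.0, 0.0, 0.34],"twist":[0.0, 0.0, 0.0]},
{"slide":[0.0, 0.0, 0.34],"twist":[0.0, 0.0, 0.0]},
{"slide":[0.01, 0.01, 0.35],"twist":[0.0, 0.0, 0.0]},
{"slide":[0.0, 0.0, 0.34],"twist":[0.0, 0.0, 0.0]},
```

>>> send_rows([
  {"slide": [0,0,0.34],"twist": [0,0,0]},
  {"slide": [0,0,0.35],"twist": [0,0,0]},
  {"slide": [0,0,0.34],"twist": [0,0,0]},
  {"slide": [0,0,0.34],"twist": [0,0,0]},
  {"slide": [0,0,0.35],"twist": [0,0,0]},
  {"slide": [0,0,0.34],"twist": [0,0,0]},
  {"slide": [0,0,0.15],"twist": [0,0,0]},
  {"slide": [0,0,0.15],"twist": [0,0,0]},
  {"slide": [0,0,0],"twist": [0,0,0]},
])

```text
time: 44.98
position: [0.4365, -0.1465, 0.0733]
ee_rot: [0.647, 0.762, -0.001, 0.0]
contact_force: [-0.8, -0.2, -0.0]
grip_width: 0.0521
grip_force: 0.0
```

>>> send_rows([
  {"slide": [0,0,0],"twist": [0,0,0]},
  {"slide": [0,0,0],"twist": [0,0,0]},
  {"slide": [0,0,0],"twist": [0,0,0]},
  {"slide": [0,0,0],"twist": [0,0,0]},
  {"slide": [0,0,0],"twist": [0,0,0]},
  {"slide": [0,0,0],"twist": [0,0,0]},
  {"slide": [0,0,0],"twist": [0,0,0]},
], grip=0, grip_force=60)

```text
time: 45.85
position: [0.4366, -0.1471, 0.0737]
ee_rot: [0.647, 0.762, -0.001, 0.001]
contact_force: [-0.7, -1.0, 2.1]
grip_width: 0.0177
grip_force: 60.0
```

```bash
python3 - <<'E'
from kin import *
where()
hd=-130; h=np.radians(hd); L=np.r_[np.array([.508,-.412])-.04*np.array([np.cos(h),np.sin(h)]),.155]
s=state();p0,M0=s['position']+[0,0,.19],ori(99.2)
W=[(s['position']+[0,0,.19],M0,8)]; rows(W);print()
V=[(*pour(L+[0,0,.06],0,hd),14),(*pour(L,0,hd),4)];rows(V,p0,M0)
sim(s['qpos'],W+V)
E
```

```text
t 45.85 grasp [ 0.4366 -0.1471  0.0924] x@99.3 z [-0.    -0.003 -1.   ] q [ 1.49  0.15 -1.28  2.02  0.17  1.08  0.3 ] F [-0.7 -1.   2.1] w 0.0177 gf 60.0
{"slide":[0.0, 0.0, -0.47],"twist":[0.0, 0.0, 0.0]},
{"slide":[0.0, 0.0, -0.48],"twist":[0.0, 0.0, 0.0]},
{"slide":[0.0, 0.0, -0.47],"twist":[0.0, 0.0, 0.0]},
{"slide":[0.0, 0.0, -0.48],"twist":[0.0, 0.0, 0.0]},
{"slide":[-0.01, 0.0, -0.47],"twist":[0.0, 0.0, 0.0]},
{"slide":[0.0, 0.0, -0.48],"twist":[0.0, 0.0, 0.0]},
{"slide":[0.0, 0.0, -0.47],"twist":[0.0, 0.0, 0.0]},
{"slide":[0.0, 0.0, -0.48],"twist":[0.0, 0.0, 0.0]},

{"slide":[-0.27, 0.18, -0.01],"twist":[0.0, 0.0, 0.08]},
{"slide":[-0.27, 0.19, -0.01],"twist":[0.0, 0.0, 0.08]},
{"slide":[-0.24, 0.21, 0.0],"twist":[0.0, 0.0, 0.07]},
{"slide":[-0.24, 0.22, -0.01],"twist":[0.0, 0.0, 0.08]},
{"slide":[-0.22, 0.23, -0.01],"twist":[0.0, 0.0, 0.08]},
{"slide":[-0.21, 0.25, -0.01],"twist":[0.0, 0.0, 0.08]},
{"slide":[-0.19, 0.27, 0.0],"twist":[0.0, 0.0, 0.08]},
{"slide":[-0.18, 0.27, -0.01],"twist":[0.0, 0.0, 0.07]},
{"slide":[-0.16, 0.28, -0.01],"twist":[0.0, 0.0, 0.08]},
{"slide":[-0.14, 0.29, -0.01],"twist":[0.0, 0.0, 0.08]},
{"slide":[-0.12, 0.31, 0.0],"twist":[0.0, 0.0, 0.08]},
{"slide":[-0.1, 0.3, -0.01],"twist":[0.0, 0.0, 0.08]},
{"slide":[-0.09, 0.32, -0.01],"twist":[0.0, 0.0, 0.08]},
{"slide":[-0.06, 0.32, -0.01],"twist":[0.0, 0.0, 0.07]},
{"slide":[0.0, 0.0, 0.3],"twist":[0.0, 0.0, 0.0]},
{"slide":[0.0, 0.0, 0.3],"twist":[0.0, 0.0, 0.0]},
{"slide":[0.0, 0.0, 0.3],"twist":[0.0, 0.0, 0.0]},
{"slide":[0.0, 0.0, 0.3],"twist":[0.0, 0.0, 0.0]},
[ 1.61 -0.21 -1.16  1.75 -0.19  1.48  0.64] 0.0 0.0
[ 1.13  0.52 -1.02  1.25  0.44  1.6  -0.52] 0.0 0.0
[ 1.14  0.54 -1.01  1.35  0.45  1.49 -0.54] 0.0 0.0
```

>>> send_rows([
  {"slide": [0,0,-0.2],"twist": [0,0,0]},
  {"slide": [0,0,-0.45],"twist": [0,0,0]},
  {"slide": [0,0,-0.48],"twist": [0,0,0]},
  {"slide": [0,0,-0.48],"twist": [0,0,0]},
  {"slide": [0,0,-0.48],"twist": [0,0,0]},
  {"slide": [0,0,-0.48],"twist": [0,0,0]},
  {"slide": [0,0,-0.48],"twist": [0,0,0]},
  {"slide": [0,0,-0.48],"twist": [0,0,0]},
  {"slide": [0,0,-0.27],"twist": [0,0,0]},
  {"slide": [0,0,0],"twist": [0,0,0]},
])

```text
time: 47.1
position: [0.437, -0.1463, 0.264]
ee_rot: [0.647, 0.762, -0.001, 0.001]
contact_force: [-0.7, 0.4, -4.8]
grip_width: 0.0174
grip_force: 60.0
```

>>> send_rows([
  {"slide": [-0.27,0.18,-0.01],"twist": [0,0,0.08]},
  {"slide": [-0.27,0.19,-0.01],"twist": [0,0,0.08]},
  {"slide": [-0.24,0.21,0],"twist": [0,0,0.07]},
  {"slide": [-0.24,0.22,-0.01],"twist": [0,0,0.08]},
  {"slide": [-0.22,0.23,-0.01],"twist": [0,0,0.08]},
  {"slide": [-0.21,0.25,-0.01],"twist": [0,0,0.08]},
  {"slide": [-0.19,0.27,0],"twist": [0,0,0.08]},
  {"slide": [-0.18,0.27,-0.01],"twist": [0,0,0.07]},
  {"slide": [-0.16,0.28,-0.01],"twist": [0,0,0.08]},
  {"slide": [-0.14,0.29,-0.01],"twist": [0,0,0.08]},
  {"slide": [-0.12,0.31,0],"twist": [0,0,0.08]},
  {"slide": [-0.1,0.3,-0.01],"twist": [0,0,0.08]},
  {"slide": [-0.09,0.32,-0.01],"twist": [0,0,0.08]},
  {"slide": [-0.06,0.32,-0.01],"twist": [0,0,0.07]},
  {"slide": [0,0,0],"twist": [0,0,0]},
  {"slide": [0,0,0],"twist": [0,0,0]},
])

```text
time: 49.1
position: [0.5884, -0.3144, 0.2684]
ee_rot: [0.905, 0.425, -0.001, -0.0]
contact_force: [0.9, 0.0, -4.4]
grip_width: 0.0174
grip_force: 60.0
```

```bash
python3 - <<'E'
from kin import *
where()
hd=-130; h=np.radians(hd); L=np.r_[np.array([.508,-.412])-.04*np.array([np.cos(h),np.sin(h)]),.155]
print(pour(L,0,hd)[0],state()['position'])
rows([(*pour(L,0,hd),5),(*pour(L,15,hd),3),(*pour(L,30,hd),3)])
E
```

```text
t 49.10 grasp [ 0.5884 -0.3144  0.2871] x@50.4 z [-0.002 -0.    -1.   ] q [ 1.12  0.51 -1.01  1.26  0.43  1.6  -0.51] F [ 0.9  0.  -4.4] w 0.0174 gf 60.0
[ 0.58834845 -0.31624444  0.209     ] [ 0.58841279 -0.31444577  0.26835998]
{"slide":[-0.01, 0.0, 0.24],"twist":[0.0, 0.0, 0.0]},
{"slide":[0.0, 0.01, 0.23],"twist":[0.0, 0.0, 0.0]},
{"slide":[-0.01, 0.0, 0.24],"twist":[0.0, 0.0, 0.0]},
{"slide":[0.0, 0.01, 0.24],"twist":[0.0, 0.0, 0.01]},
{"slide":[-0.01, 0.0, 0.24],"twist":[0.0, 0.0, 0.0]},
{"slide":[-0.11, 0.0, -0.14],"twist":[0.0, 0.11, 0.0]},
{"slide":[-0.1, 0.0, -0.14],"twist":[0.0, 0.11, 0.0]},
{"slide":[-0.09, 0.0, -0.15],"twist":[0.0, 0.12, 0.0]},
{"slide":[-0.11, 0.0, -0.14],"twist":[0.0, 0.11, 0.0]},
{"slide":[-0.1, 0.0, -0.14],"twist":[0.0, 0.11, 0.0]},
{"slide":[-0.09, 0.0, -0.15],"twist":[0.0, 0.11, 0.0]},
```

Full scoop in hand (4.4 N) and level over the pan. I lower it and tilt.

>>> send_rows([
  {"slide": [-0.01,0,0.24],"twist": [0,0,0]},
  {"slide": [0,0.01,0.23],"twist": [0,0,0]},
  {"slide": [-0.01,0,0.24],"twist": [0,0,0]},
  {"slide": [0,0.01,0.24],"twist": [0,0,0.01]},
  {"slide": [-0.01,0,0.24],"twist": [0,0,0]},
  {"slide": [-0.11,0,-0.14],"twist": [0,0.11,0]},
  {"slide": [-0.1,0,-0.14],"twist": [0,0.11,0]},
  {"slide": [-0.09,0,-0.15],"twist": [0,0.12,0]},
  {"slide": [-0.11,0,-0.14],"twist": [0,0.11,0]},
  {"slide": [-0.1,0,-0.14],"twist": [0,0.11,0]},
  {"slide": [-0.09,0,-0.15],"twist": [0,0.11,0]},
  {"slide": [-0.1,0,-0.14],"twist": [0,0.11,0]},
  {"slide": [-0.1,0,-0.14],"twist": [0,0.11,0]},
  {"slide": [-0.1,0,-0.15],"twist": [0,0.11,0]},
  {"slide": [-0.05,0,-0.07],"twist": [0,0.06,0]},
  {"slide": [-0.05,0,-0.07],"twist": [0,0.05,0]},
  {"slide": [-0.05,0,-0.07],"twist": [0,0.06,0]},
  {"slide": [-0.05,0,-0.07],"twist": [0,0.05,0]},
])

```text
time: 51.35
position: [0.5375, -0.3781, 0.2566]
ee_rot: [0.804, 0.374, 0.419, -0.193]
contact_force: [-0.7, -0.2, -1.8]
grip_width: 0.0175
grip_force: 60.0
```

```bash
python3 - <<'E'
from h import *
where()
hd=-130; h=np.radians(hd); L=np.r_[np.array([.508,-.412])-.04*np.array([np.cos(h),np.sin(h)]),.155]
rows([(*pour(L,84,hd),12)])
E
```

```text
t 51.35 grasp [ 0.5276 -0.3898  0.2673] x@50.0 z [ 0.529  0.625 -0.574] q [ 1.8   0.87 -1.25  1.39 -0.15  1.4   0.03] F [-0.7 -0.2 -1.8] w 0.0175 gf 60.0
{"slide":[-0.06, 0.0, -0.06],"twist":[0.0, 0.05, 0.0]},
{"slide":[-0.06, 0.0, -0.06],"twist":[0.0, 0.06, 0.0]},
{"slide":[-0.06, 0.0, -0.06],"twist":[0.0, 0.05, 0.0]},
{"slide":[-0.06, 0.0, -0.06],"twist":[0.0, 0.06, 0.0]},
{"slide":[-0.05, -0.01, -0.07],"twist":[0.0, 0.05, 0.0]},
{"slide":[-0.05, 0.0, -0.07],"twist":[0.0, 0.05, 0.0]},
{"slide":[-0.05, 0.0, -0.07],"twist":[0.0, 0.06, 0.0]},
{"slide":[-0.04, 0.0, -0.07],"twist":[0.0, 0.05, 0.0]},
{"slide":[-0.04, 0.0, -0.08],"twist":[0.0, 0.05, 0.0]},
{"slide":[-0.04, 0.0, -0.07],"twist":[0.0, 0.06, 0.0]},
{"slide":[-0.03, 0.0, -0.08],"twist":[0.0, 0.05, 0.0]},
{"slide":[-0.03, 0.0, -0.08],"twist":[0.0, 0.06, 0.0]},
```

>>> send_rows([
  {"slide": [-0.06,0,-0.06],"twist": [0,0.05,0]},
  {"slide": [-0.06,0,-0.06],"twist": [0,0.06,0]},
  {"slide": [-0.06,0,-0.06],"twist": [0,0.05,0]},
  {"slide": [-0.06,0,-0.06],"twist": [0,0.06,0]},
  {"slide": [-0.05,0,-0.07],"twist": [0,0.05,0]},
  {"slide": [-0.05,0,-0.07],"twist": [0,0.05,0]},
  {"slide": [-0.05,0,-0.07],"twist": [0,0.06,0]},
  {"slide": [-0.04,0,-0.07],"twist": [0,0.05,0]},
  {"slide": [-0.04,0,-0.08],"twist": [0,0.05,0]},
  {"slide": [-0.04,0,-0.07],"twist": [0,0.06,0]},
  {"slide": [-0.03,0,-0.08],"twist": [0,0.05,0]},
  {"slide": [-0.03,0,-0.08],"twist": [0,0.06,0]},
  {"slide": [0,0,0],"twist": [0,0,0]},
  {"slide": [0,0,0],"twist": [0,0,0]},
  {"slide": [0,0,0],"twist": [0,0,0]},
])

```text
time: 53.22
position: [0.5053, -0.4159, 0.2457]
ee_rot: [0.673, 0.314, 0.607, -0.281]
contact_force: [-0.2, 0.5, -2.3]
grip_width: 0.0178
grip_force: 60.0
```

```bash
python3 - <<'E'
from kin import *
where()
hd=-130; h=np.radians(hd); L=np.r_[np.array([.508,-.412])-.04*np.array([np.cos(h),np.sin(h)]),.150]
s=state(); M=R.from_quat(s['ee_rot']).as_matrix(); up=s['position']+[0,0,.02]
W=[(up,M,1),(*pour(L+[0,0,.12],0,hd),16)]
p,M=rows(W); print(); Q=ori(99.2); W2=[(np.array([.4366,-.1468,.265]),Q,15)]
rows(W2,p,M); sim(s['qpos'],W+W2+[(np.array([.4366,-.1468,.075]),Q,10)])
E
```

```text
t 53.23 grasp [ 0.4934 -0.4301  0.2477] x@51.3 z [ 0.642  0.76  -0.104] q [ 1.88  1.24 -1.26  1.34 -0.32  1.49  0.2 ] F [-0.2  0.5 -2.3] w 0.0178 gf 60.0
{"slide":[0.4, 0.0, -0.04],"twist":[0.0, 0.0, 0.0]},
{"slide":[0.09, 0.0, 0.15],"twist":[0.0, -0.12, 0.0]},
{"slide":[0.1, 0.0, 0.15],"twist":[0.0, -0.11, 0.0]},
{"slide":[0.12, 0.0, 0.13],"twist":[0.0, -0.12, 0.0]},
{"slide":[0.13, 0.0, 0.13],"twist":[0.0, -0.12, 0.0]},
{"slide":[0.13, 0.0, 0.11],"twist":[0.0, -0.11, 0.0]},
{"slide":[0.15, 0.0, 0.1],"twist":[0.0, -0.12, 0.0]},
{"slide":[0.16, -0.01, 0.08],"twist":[0.0, -0.12, 0.0]},
{"slide":[0.16, 0.0, 0.07],"twist":[0.0, -0.11, 0.0]},
{"slide":[0.17, 0.0, 0.06],"twist":[0.0, -0.12, 0.0]},
{"slide":[0.17, 0.0, 0.03],"twist":[0.0, -0.12, 0.0]},
{"slide":[0.18, 0.0, 0.03],"twist":[0.0, -0.11, 0.0]},
{"slide":[0.18, 0.0, 0.0],"twist":[0.0, -0.12, 0.0]},
{"slide":[0.17, 0.0, -0.01],"twist":[0.0, -0.12, 0.0]},
{"slide":[0.18, 0.0, -0.02],"twist":[0.0, -0.11, 0.0]},
{"slide":[0.17, 0.0, -0.04],"twist":[0.0, -0.12, 0.0]},
{"slide":[0.17, 0.0, -0.06],"twist":[0.0, -0.12, 0.0]},

{"slide":
[... 348 characters left out ...]
0.27, 0.07],"twist":[0.0, 0.0, -0.07]},
{"slide":[0.16, -0.26, 0.08],"twist":[0.0, 0.0, -0.07]},
{"slide":[0.17, -0.25, 0.08],"twist":[0.0, 0.0, -0.08]},
{"slide":[0.18, -0.24, 0.08],"twist":[0.0, 0.0, -0.07]},
{"slide":[0.2, -0.23, 0.07],"twist":[0.0, 0.0, -0.07]},
{"slide":[0.21, -0.22, 0.08],"twist":[0.0, 0.0, -0.08]},
{"slide":[0.23, -0.2, 0.08],"twist":[0.0, 0.0, -0.07]},
{"slide":[0.23, -0.2, 0.08],"twist":[0.0, 0.0, -0.07]},
{"slide":[0.25, -0.17, 0.07],"twist":[0.0, 0.0, -0.08]},
[ 1.88  1.22 -1.27  1.33 -0.33  1.49  0.18] 0.0 0.0
[ 1.1   0.51 -1.03  1.15  0.43  1.7  -0.51] 0.0 0.0
[ 1.66 -0.24 -1.19  1.75 -0.22  1.48  0.67] 0.0 0.0
[ 1.54  0.17 -1.34  2.02  0.19  1.09  0.28] 0.0 0.0
```

>>> send_rows([
  {"slide": [0.4,0,-0.04],"twist": [0,0,0]},
  {"slide": [0.09,0,0.15],"twist": [0,-0.12,0]},
  {"slide": [0.1,0,0.15],"twist": [0,-0.11,0]},
  {"slide": [0.12,0,0.13],"twist": [0,-0.12,0]},
  {"slide": [0.13,0,0.13],"twist": [0,-0.12,0]},
  {"slide": [0.13,0,0.11],"twist": [0,-0.11,0]},
  {"slide": [0.15,0,0.1],"twist": [0,-0.12,0]},
  {"slide": [0.16,-0.01,0.08],"twist": [0,-0.12,0]},
  {"slide": [0.16,0,0.07],"twist": [0,-0.11,0]},
  {"slide": [0.17,0,0.06],"twist": [0,-0.12,0]},
  {"slide": [0.17,0,0.03],"twist": [0,-0.12,0]},
  {"slide": [0.18,0,0.03],"twist": [0,-0.11,0]},
  {"slide": [0.18,0,0],"twist": [0,-0.12,0]},
  {"slide": [0.17,0,-0.01],"twist": [0,-0.12,0]},
  {"slide": [0.18,0,-0.02],"twist": [0,-0.11,0]},
  {"slide": [0.17,0,-0.04],"twist": [0,-0.12,0]},
  {"slide": [0.17,0,-0.06],"twist": [0,-0.12,0]},
  {"slide": [0,0,0],"twist": [0,0,0]},
])

```text
time: 55.48
position: [0.591, -0.3093, 0.3251]
ee_rot: [0.905, 0.426, 0.002, 0.0]
contact_force: [0.5, 0.7, -1.8]
grip_width: 0.0177
grip_force: 60.0
```

>>> send_rows([
  {"slide": [0.04,-0.3,0.08],"twist": [0,0,-0.07]},
  {"slide": [0.06,-0.3,0.08],"twist": [0,0,-0.08]},
  {"slide": [0.08,-0.29,0.07],"twist": [0,0,-0.07]},
  {"slide": [0.09,-0.29,0.08],"twist": [0,0,-0.07]},
  {"slide": [0.11,-0.28,0.08],"twist": [0,0,-0.08]},
  {"slide": [0.13,-0.28,0.08],"twist": [0,0,-0.07]},
  {"slide": [0.14,-0.27,0.07],"twist": [0,0,-0.07]},
  {"slide": [0.16,-0.26,0.08],"twist": [0,0,-0.07]},
  {"slide": [0.17,-0.25,0.08],"twist": [0,0,-0.08]},
  {"slide": [0.18,-0.24,0.08],"twist": [0,0,-0.07]},
  {"slide": [0.2,-0.23,0.07],"twist": [0,0,-0.07]},
  {"slide": [0.21,-0.22,0.08],"twist": [0,0,-0.08]},
  {"slide": [0.23,-0.2,0.08],"twist": [0,0,-0.07]},
  {"slide": [0.23,-0.2,0.08],"twist": [0,0,-0.07]},
  {"slide": [0.25,-0.17,0.07],"twist": [0,0,-0.08]},
  {"slide": [0,0,0],"twist": [0,0,0]},
  {"slide": [0,0,0],"twist": [0,0,0]},
])

```text
time: 57.6
position: [0.437, -0.1475, 0.2647]
ee_rot: [0.648, 0.761, -0.001, 0.001]
contact_force: [-0.1, 0.2, -2.0]
grip_width: 0.0177
grip_force: 60.0
```

```bash
python3 - <<'E'
from h import *
where()
rows([(np.array([.4366,-.1468,.082]),ori(99.2),9)])
E
```

```text
t 57.60 grasp [ 0.437  -0.1474  0.2834] x@99.2 z [ 0.001 -0.003 -1.   ] q [ 1.63 -0.22 -1.17  1.75 -0.2   1.48  0.65] F [-0.1  0.2 -2. ] w 0.0177 gf 60.0
{"slide":[0.0, 0.0, 0.41],"twist":[0.0, 0.0, 0.0]},
{"slide":[0.01, 0.0, 0.4],"twist":[0.0, 0.0, 0.0]},
{"slide":[0.0, 0.0, 0.41],"twist":[0.0, 0.0, 0.0]},
{"slide":[0.0, 0.0, 0.4],"twist":[0.0, 0.0, 0.0]},
{"slide":[0.0, 0.0, 0.41],"twist":[0.0, 0.0, 0.0]},
{"slide":[0.01, 0.0, 0.41],"twist":[0.0, 0.0, 0.0]},
{"slide":[0.0, -0.01, 0.4],"twist":[0.0, 0.0, 0.0]},
{"slide":[0.0, 0.0, 0.41],"twist":[0.0, 0.0, 0.0]},
{"slide":[0.0, 0.0, 0.4],"twist":[0.0, 0.0, 0.0]},
```

>>> send_rows([
  {"slide": [0,0,0.41],"twist": [0,0,0]},
  {"slide": [0,0,0.41],"twist": [0,0,0]},
  {"slide": [0,0,0.41],"twist": [0,0,0]},
  {"slide": [0,0,0.4],"twist": [0,0,0]},
  {"slide": [0,0,0.41],"twist": [0,0,0]},
  {"slide": [0,0,0.41],"twist": [0,0,0]},
  {"slide": [0,0,0.4],"twist": [0,0,0]},
  {"slide": [0,0,0.41],"twist": [0,0,0]},
  {"slide": [0,0,0.4],"twist": [0,0,0]},
  {"slide": [0,0,0.07],"twist": [0,0,0]},
  {"slide": [0,0,0.06],"twist": [0,0,0]},
  {"slide": [0,0,0],"twist": [0,0,0]},
])

```text
time: 59.1
position: [0.4373, -0.1477, 0.0758]
ee_rot: [0.648, 0.762, -0.001, 0.001]
contact_force: [-0.2, 0.5, -3.0]
grip_width: 0.0179
grip_force: 60.0
```

>>> send_rows([
  {"slide": [0,0,0.03],"twist": [0,0,0]},
  {"slide": [0,0,0],"twist": [0,0,0]},
])

```text
time: 59.35
position: [0.4369, -0.1477, 0.0739]
ee_rot: [0.647, 0.762, -0.001, 0.001]
contact_force: [0.1, 0.5, -2.8]
grip_width: 0.0173
grip_force: 60.0
```

>>> send_rows([
  {"slide": [0,0,0],"twist": [0,0,0]},
  {"slide": [0,0,0],"twist": [0,0,0]},
  {"slide": [0,0,0],"twist": [0,0,0]},
  {"slide": [0,0,0],"twist": [0,0,0]},
  {"slide": [0,0,-0.2],"twist": [0,0,0]},
  {"slide": [0,0,-0.5],"twist": [0,0,0]},
  {"slide": [0,0,-0.5],"twist": [0,0,0]},
  {"slide": [0,0,-0.7],"twist": [0,0,0]},
  {"slide": [0,0,-0.7],"twist": [0,0,0]},
  {"slide": [0,0,-0.7],"twist": [0,0,0]},
  {"slide": [0,0,-0.7],"twist": [0,0,0]},
  {"slide": [0,0,0],"twist": [0,0,0]},
], grip=0.6)

```text
time: 60.85
position: [0.4386, -0.1472, 0.2765]
ee_rot: [0.647, 0.762, -0.001, 0.003]
contact_force: [0.5, 1.0, 0.3]
grip_width: 0.0523
grip_force: 0.0
```

```bash
python3 - <<'E'
from h import *
where()
a=snap('scene','s12');b=snap('top','t12')
cv2.imwrite('pics/m12.png',np.hstack([cv2.resize(a,(400,300),interpolation=cv2.INTER_AREA),cv2.resize(b,(400,300),interpolation=cv2.INTER_AREA)]))
c=np.hstack([cv2.resize(a[190:300,40:240],(400,220)),cv2.resize(b[170:280,290:490],(400,220))])
cv2.imwrite('pics/m12.png',np.vstack([cv2.imread('pics/m12.png'),c]))
E
```

```text
t 60.85 grasp [ 0.4385 -0.1471  0.2952] x@99.4 z [ 0.004 -0.006 -1.   ] q [ 1.62 -0.22 -1.15  1.73 -0.2   1.5   0.65] F [0.5 1.  0.3] w 0.0523 gf 0.0
```

View pics/m12.png

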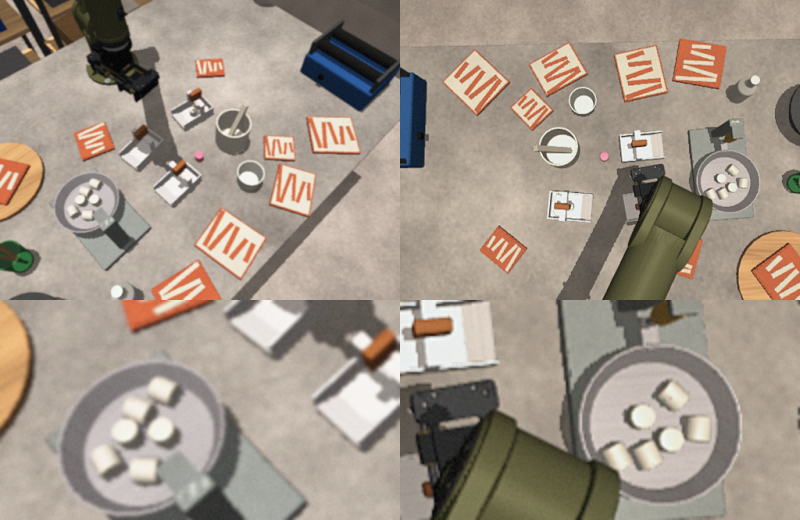

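The pan holds all six cylinders. The bar is in the jar, all three scoops stand upright with the untouched one still full, and the gripper is clear. I hand the job in.

```bash
python3 -c "
from bench import hand_in
print(hand_in())"
```

```text
the job is handed in; nothing more can be done
None
```

The job is handed in (no verdict came back): the only bar I could find stands in the jar, two scoops put six cylinders in the pan, enough to land it on its stop, both emptied scoops are back upright, and the third scoop stands full where it was.

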